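# Swap the bottles in the sample cabinet's door

## Robot

A 6-joint arm with a two-finger parallel gripper is mounted at the origin on a cart in front of the work surface, level with it; the furniture and walls round the work are solid. World frame = base frame: x ahead of the robot, y to its left, z up, the work surface at z = 0. Lengths are in m, angles in rad, forces in N, time in s.
With the tool pointing down it reaches from about 0.3 to 0.875 m from the base axis. Payload 6.4 kg.
Tool frame: the origin (TCP) lies midway between the tips of the shut fingers; the grasp point (between the pads) lies 19 mm behind it; z points along the fingers, y is the direction in which the jaws open and shut (so a half turn about z gives the same grasp; the last joint's range is limited). The gripper opens to 85 mm and grips with 20 to 120 N. Pads are 22 mm wide; open, the fingers measure 114 mm over their backs; the gripper's body (76 mm by 85 mm) begins 54 mm behind the grasp point. The pads swing forward as they close: fully open they stand 13 mm farther back than shut.
Start: joints at [1.124, 0.181, 1.607, -0, 1.354, -0.206], TCP at [0.137, 0.558, 0.204] pointing down, gripper open.
Joint ranges: [-2.99, 2.99], [-0.89, 2.07], [0.3, 2.58], [-1.14, 4.28], [0, 2.63], [-3.12, 3.12]. Speed limits (rad/s): [2.57, 2.57, 3.01, 3.14, 3.14, 3.14].

## Interface

Orientations are given as a unit quaternion [w, x, y, z].
In Python, from bench import ctrl, optics, ticket gives the robot as it stands. The module is installed in compiled form; this text tells all that it offers.
- The arm moves only by the tool step_arm, never from a script. Its argument "targets" is text: rows parted by semicolons, each of 6 numbers parted by spaces: the shift along the tool's x, y, z in mm, then the turn, a rotation vector about the tool's x, y, z in rad. In form: dx dy dz rx ry rz; .... A call has 1 to 8 rows; each row is the pose to reach, as a shift and turn from the pose commanded when the call began, along the tool's axes at that moment; what a row does not reach only later rows make up. A row lasts 1/8 s, in which the tool goes at most 62.5 mm and 10.7 degrees, less where a joint would pass 70% of its speed; a pose out of reach is approached as far as the arm can. A call with a gripper value outside its range is refused whole. "grip" is the opening in per cent of the stroke, from 0 (shut) to 100 (fully open), set as the call begins (left out, the last holds). The fingers move at their own pace and stop on an object; the grip force is fixed at half the most. Time passes only in rows, so rows that repeat a pose let the fingers close. It gives the time, the measured TCP pose, the force and the opening at its end, in the units of the state.
- ctrl.get_obs(): the state, without advancing time (a new reading comes with each control period).
- optics.camera(name): name is "scene" or "side" or "wrist"; returns a dict with "image" (420x560x3 uint8, red, green, blue), "mtx" (3x3 intrinsics, pixels), "xyz" and "orientation" of the camera in the world. Camera axes: x right, y up, looking along -z (the intrinsics and any distortion apply to the point x, -y, -z); pixel columns grow to the right and rows downward; lengths in m; the calibration is good to about 2 mm. A picture is of the moment at which its call begins. There is no depth.
- ticket.hand_in(): hands the job in, once; it reports no verdict.
The state is a dict: "time_s": time; "q": joint angles; "dq": joint speeds; "joint_efforts": joint torques, N m; "eef_pos": TCP position; "eef_rot": TCP orientation; "wrist_force": force on the tool from outside, world axes, zero at the start; "torque": the same for the moment, N m; "opening": opening from 0.0 (shut) to 1.0 (fully open).
Only numpy, scipy, OpenCV 4.12 (cv2) and the standard library are available. Lean on these libraries where they do the work, as an engineer would, in place of code of your own. Each camera call takes 0.05 s, during which the arm holds its last target.

## Task

Store the square sample bottles in the small white cabinet: swing its door wide open, take the round bottle out of the rack on the inside of the door and stand it in the grey tray, screw every square bottle's loose cap clockwise fully tight, and stand all the square bottles upright in that rack, in any order. Then swing the door fully shut with them inside. Do not tip any bottle over, and leave the two conical flasks where they stand.

Things in the scene. Friction and masses are not known exactly. Their poses are not given: they have to be found in the camera images.
- cabinet: small white bench-top cabinet, 190 deep (its x) x 276 wide (y) x 150 mm high, fixed on the bench, open at the front behind one hinged door with a clear window; origin: centre of its underside, front looks along its -x. The door panel is 270 mm wide, 20 mm thick and reaches from 12 to 148 mm above the bench
- door (a joint): the cabinet door: 0 = shut, grows to 1.8 rad as it swings out towards the robot. Its upright hinge is at the left end as the robot sees it, so seen from above the door turns clockwise as it opens. Light friction (0.12 N m); it stays where it is left
- door_handle (a point): point 120 mm above the bench on the axis of the door's handle, an upright round steel bar 12 mm thick, 40 mm out from the panel, from 49 to 144 mm above the bench (two stems join it to the panel at 62 and 92 mm). Axes turn with the door: x through the panel from outside to inside, y along the panel towards the hinge, z up
- door_hinge (a point): point on the door's upright hinge axis, 120 mm above the bench; axes of the door, as for door_handle. In these axes the handle bar is at x -62, y -246 mm and the panel fills x -22 to -2 mm
- rack_0 (a point): standing place nearest the hinge in the grey rack on the INSIDE of the door: point on the rack floor, 30 mm above the bench, door axes, 29, -72 mm from the hinge axis. The rack is a channel 62 mm wide (door x) by 198 mm long (door y) inside, closed by the door panel on one side (118 mm above the rack floor) and by rails 22 mm high on the other three
- rack_1 (a point): as rack_0: the middle place, the centre of the rack, 66 mm farther from the hinge; door axes
- rack_2 (a point): as rack_0: the place farthest from the hinge, 66 mm beyond rack_1; door axes
- bottle_1_mid (a point): centre (50 mm up, on the upright axis) of a square amber sample bottle: body 52 x 52 mm, 58 mm high, sloping shoulder, white round screw cap 36 mm in diameter between 74 and 100 mm above its bottom; about 0.27 kg. x and y square to its sides, z up. Two or three such bottles stand on the bench (None = absent)
- cap_1 (a joint): captive screw cap of bottle_1: 0 = tight, at its stop (black line on the cap over the white dot on the shoulder, bottle's -x side); positive = loosened, counterclockwise from above, at most 1.5 rad. Friction 0.015 N m: the bottle's weight holds it still on the bench until the stop, then the bottle turns along. The cap does not rise or come off; the bottle may be lifted by it
- bottle_2_mid (a point): centre (50 mm up, on the upright axis) of a square amber sample bottle: body 52 x 52 mm, 58 mm high, sloping shoulder, white round screw cap 36 mm in diameter between 74 and 100 mm above its bottom; about 0.27 kg. x and y square to its sides, z up. Two or three such bottles stand on the bench (None = absent)
- cap_2 (a joint): captive screw cap of bottle_2: 0 = tight, at its stop (black line on the cap over the white dot on the shoulder, bottle's -x side); positive = loosened, counterclockwise from above, at most 1.5 rad. Friction 0.015 N m: the bottle's weight holds it still on the bench until the stop, then the bottle turns along. The cap does not rise or come off; the bottle may be lifted by it
- bottle_3_mid (a point): centre (50 mm up, on the upright axis) of a square amber sample bottle: body 52 x 52 mm, 58 mm high, sloping shoulder, white round screw cap 36 mm in diameter between 74 and 100 mm above its bottom; about 0.27 kg. x and y square to its sides, z up. Two or three such bottles stand on the bench (None = absent)
- cap_3 (a joint): captive screw cap of bottle_3: 0 = tight, at its stop (black line on the cap over the white dot on the shoulder, bottle's -x side); positive = loosened, counterclockwise from above, at most 1.5 rad. Friction 0.015 N m: the bottle's weight holds it still on the bench until the stop, then the bottle turns along. The cap does not rise or come off; the bottle may be lifted by it
- round_bottle_mid (a point): centre (52 mm above its bottom, on its axis) of a round blue reagent bottle, 50 mm in diameter, 105 mm high, 0.16 kg, with a white cap 32 mm in diameter between 87 and 105 mm above its bottom (the cap is fixed). At the start it stands somewhere in the rack inside the door
- tray_floor (a point): middle of the floor of a small square grey tray fixed on the bench, 92 x 92 mm outside, 86 x 86 mm inside, walls 14 mm high; the floor is 3 mm above the bench. z up
- flask_a_mid (a point): bystander: centre, half-way up, of a clear conical flask 66 mm wide and 108 mm high
- flask_b_mid (a point): bystander: centre, half-way up, of another clear conical flask, 64 mm wide and 105 mm high
Things that resemble listed ones, but are neither listed nor needed, are in the scene too. Leave any red or turquoise look-alike of the part that bears bottle_3_mid alone.

How it is judged:
On the way, in this order (a step that is already met when the one before it is completed fails the run):
1. the cabinet door is swung open (more than 1.1 rad) (value of joint door above 1.1 rad), for 0.2 s.
2. the round bottle stands in the tray, and every square bottle stands upright in the door's rack with its cap tight (horizontal distance between round_bottle_mid and tray_floor below 0.03 m and z of round_bottle_mid in the frame of tray_floor between 0.046 and 0.06 m and angle between each of round_bottle_mid, bottle_1_mid, bottle_2_mid, bottle_3_mid's own z axis and vertical below 0.15 rad and x of bottle_1_mid in the frame of rack_1 between -0.02 and 0.02 m and y of bottle_1_mid in the frame of rack_1 between -0.085 and 0.085 m and z of bottle_1_mid in the frame of rack_1 between 0.042 and 0.058 m and value of joint each of cap_1, cap_2, cap_3 below 0.12 rad and x of bottle_2_mid in the frame of rack_1 between -0.02 and 0.02 m and y of bottle_2_mid in the frame of rack_1 between -0.085 and 0.085 m and z of bottle_2_mid in the frame of rack_1 between 0.042 and 0.058 m and x of bottle_3_mid in the frame of rack_1 between -0.02 and 0.02 m and y of bottle_3_mid in the frame of rack_1 between -0.085 and 0.085 m and z of bottle_3_mid in the frame of rack_1 between 0.042 and 0.058 m), for 0.2 s.
At the end, for the whole second after the job is handed in: all bottles upright within 0.15 rad and at rest: the round one on the tray's floor within 30 mm of its middle, every square one on the rack's floor (within 20 mm of its middle line, 85 mm of its middle) with its cap within 0.12 rad of tight; the door shut within 0.06 rad (all of step 2 and value of joint door below 0.06 rad and velocity of joint door below 0.05 rad/s and linear speed of each of bottle_1, bottle_2, bottle_3, round_bottle below 0.03 m/s); the robot touches nothing.
It fails at once if a bottle is tipped over (more than 0.8 rad) (angle between any of bottle_1_mid, bottle_2_mid, bottle_3_mid, round_bottle_mid's own z axis and vertical above 0.8 rad).
It fails at once if a conical flask is moved more than 40 mm (distance of any of flask_a_mid, flask_b_mid from where it was at the start of the episode above 0.04 m).
Of bottle_1, bottle_2, bottle_3 only 2 to 3 are there at a start; the rules pass over those that are not, and their reading is None.
At some moment in a run one of bottle_1, bottle_2, bottle_3 may be knocked a few centimetres aside while the robot is not near it.
Once in a run the grip may slacken for a moment while it holds something.
It also fails if it takes over 210 s, if anything falls off the work surface, if the arm or the gripper's body presses on something with over 40 N, if the wrist force passes 120 N, or if a joint passes its speed limit or range.

## Working session

There is one attempt and no reset: what is moved stays moved. The work goes in short steps, Python scripts to look and compute and a tool call to move; the robot and the scene stay as the last step left them, time stands still between calls to the robot, and variables do not carry over. Pictures are saved under pics/ and viewed, and the job is handed in when it is done.

Besides the shell and the picture viewer there is one more tool, called as name(argument=value, ...) on one line, values as JSON. step_arm: Moves the arm, as the interface text tells. Its arguments: {"type":"object","properties":{"targets":{"type":"string"},"grip":{"type":"number"}},"required":["targets"]}

```bash
mkdir -p pics; ls; python3 - <<'E'
from bench import ctrl, optics, ticket
import cv2
for n in ["scene","side","wrist"]:
    c=optics.camera(n); cv2.imwrite(f"pics/a_{n}.png",c["image"][:,:,::-1]); print(n,c["mtx"].tolist(),c["xyz"],c["orientation"],[k for k in c])
print(ctrl.get_obs())
E
```

```text
pics
scene [[481.2864312023552, 0.0, 279.4609025803904], [0.0, 481.2864312023552, 209.57069773709227], [0.0, 0.0, 1.0]] [ 0.38277524 -0.89036653  1.27736282] [ 0.94798642  0.30436951 -0.03563492 -0.08608778] ['image', 'mtx', 'xyz', 'orientation']
side [[407.6323612174301, 0.0, 269.9854326481341], [0.0, 407.6323612174301, 213.5862688090238], [0.0, 0.0, 1.0]] [0.06385914 0.19206889 0.85491447] [-0.50670207 -0.16379751  0.27228727  0.80142563] ['image', 'mtx', 'xyz', 'orientation']
wrist [[311.3119491184294, 0.0, 281.04052988657634], [0.0, 311.3119491184294, 212.1071008576017], [0.0, 0.0, 1.0]] [0.05827673 0.57806017 0.37238388] [ 0.77661745 -0.12651264 -0.09828202  0.60926228] ['image', 'mtx', 'xyz', 'orientation']
{'time_s': 0.15, 'q': array([ 1.12369908e+00,  1.81415525e-01,  1.60776073e+00,  4.25415336e-05,
        1.35379511e+00, -2.06286696e-01]), 'dq': array([ 0.00033847, -0.00209835,  0.00025778,  0.00189374, -0.00069666,
        0.00063592]), 'joint_efforts': array([ 9.68733439e-04, -4.45269406e+01, -3.51691532e+01, -4.45262467e-04,
        5.90121868e-03,  1.41819885e-05]), 'eef_pos': array([0.1368941 , 0.55800308, 0.20337425]), 'eef_rot': array([-2.40892043e-04,  1.20119093e-01,  9.92759250e-01, -6.46228472e-04]), 'wrist_force': array([-0.81730206,  0.02547295, -1.03575731]), 'torque': array([-0.031968  , -0.02449804, -0.03854346]), 'opening': 0.9987148175538725}
```

View pics/a_scene.png

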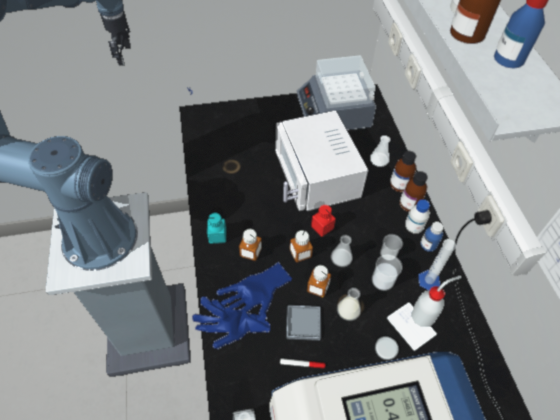

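View pics/a_side.png

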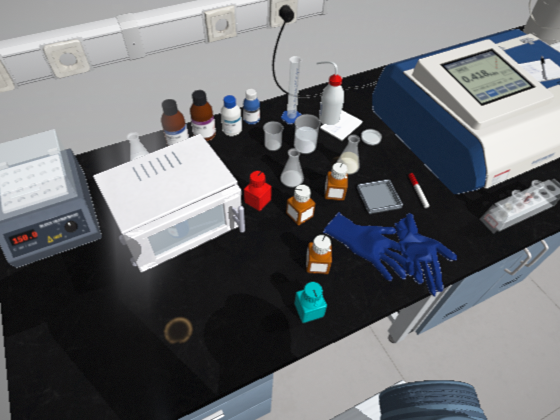

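View pics/a_wrist.png

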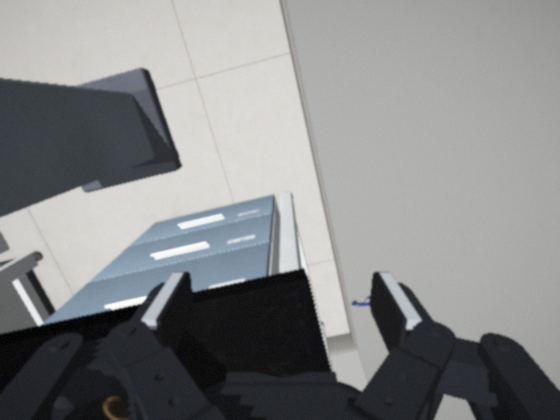

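The scene view shows three amber square bottles at (250,245), (301,246) and (318,282). Red (322,220) and turquoise (216,228) look-alikes are to be left alone. The tray is at (304,322), the cabinet at (320,160), and clear conical flasks at (342,250), (349,305) and perhaps (380,152). Next come enlarged crops.

```bash
cat > h.py <<'E'
from bench import ctrl, optics, ticket
import cv2, numpy as np
from scipy.spatial.transform import Rotation as R
def rot(q): return R.from_quat([q[1],q[2],q[3],q[0]])
def cam(n):
    c=optics.camera(n); c["Rm"]=rot(c["orientation"]).as_matrix(); return c
def proj(c,p):
    v=(np.asarray(p,float).reshape(-1,3)-c["xyz"])@c["Rm"]; v=v*[1,-1,-1]
    u=v@c["mtx"].T; return u[:,:2]/u[:,2:]
def ray(c,px,z):
    d=np.linalg.inv(c["mtx"])@[px[0],px[1],1]; d=c["Rm"]@(d*[1,-1,-1])
    t=(z-c["xyz"][2])/d[2]; return c["xyz"]+t*d
def tri(cs,pxs):
    A=np.zeros((3,3));b=np.zeros(3);
    for c,px in zip(cs,pxs):
        d=np.linalg.inv(c["mtx"])@[px[0],px[1],1]; d=c["Rm"]@(d*[1,-1,-1]); d/=np.linalg.norm(d)
        P=np.eye(3)-np.outer(d,d);A+=P;b+=P@c["xyz"]
    return np.linalg.solve(A,b)
def crop(c,name,x0,y0,w,h,k):
    im=c["image"][y0:y0+h,x0:x0+w,::-1]; im=cv2.resize(im,None,fx=k,fy=k,interpolation=cv2.INTER_CUBIC)
    for i in range(0,w,20): cv2.putText(im,str(x0+i),(i*k,10),0,.35,(0,255,255)); cv2.line(im,(i*k,12),(i*k,18),(0,255,255))
    for i in range(0,h,20): cv2.putText(im,str(y0+i),(0,i*k+4),0,.35,(0,255,255)); cv2.line(im,(26,i*k),(32,i*k),(0,255,255))
    cv2.imwrite("pics/"+name,im)
E
python3 - <<'E'
from h import *
a=cam("scene");b=cam("side")
crop(a,"b1.png",200,200,190,145,4)
crop(b,"b2.png",230,130,190,140,4)
crop(a,"b3.png",260,90,150,130,5)
crop(b,"b4.png",85,110,200,170,4)
import pickle; pickle.dump((a,b),open("c0.pkl","wb"))
E
```

```text
(no output)
```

View pics/b1.png

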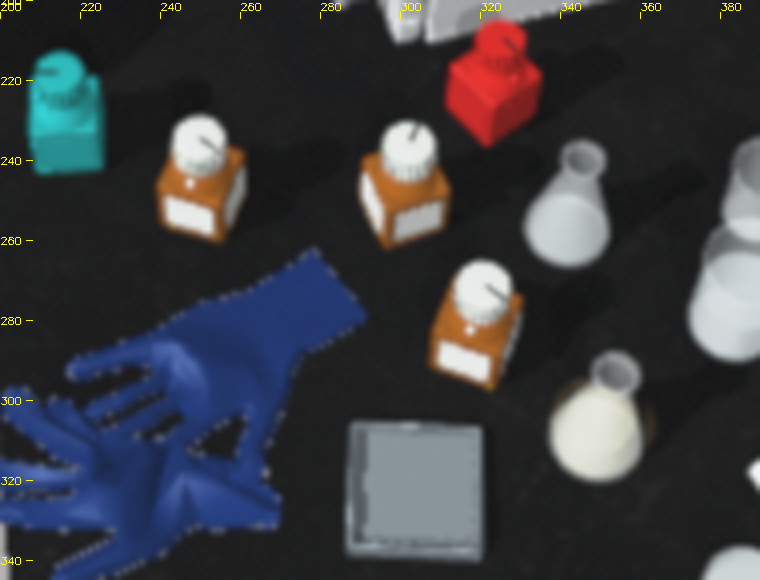

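View pics/b2.png

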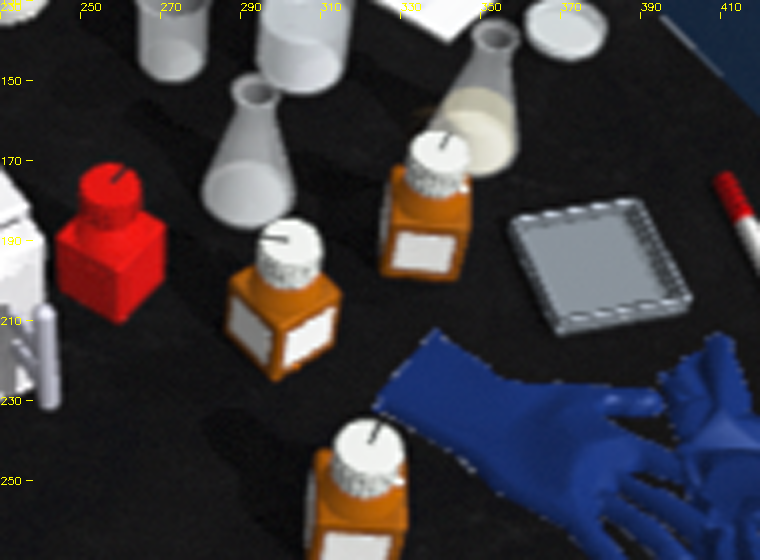

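View pics/b3.png

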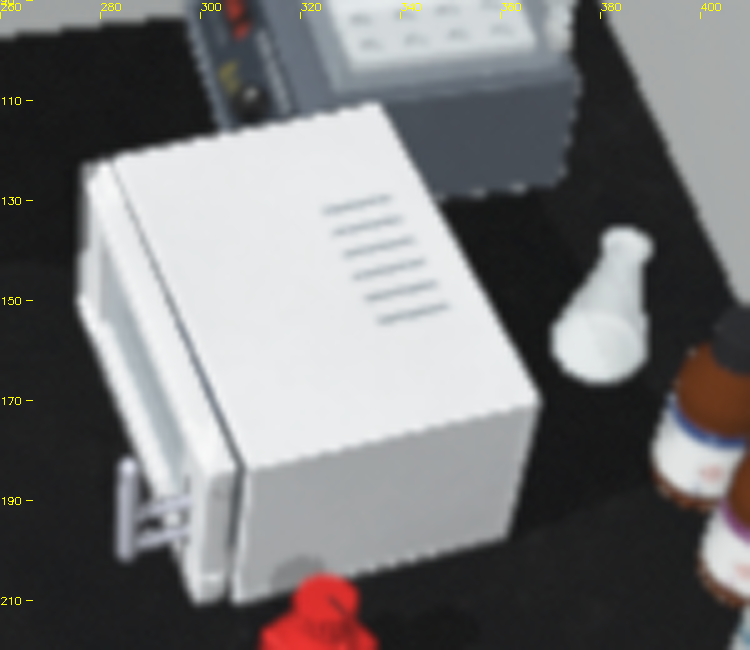

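View pics/b4.png

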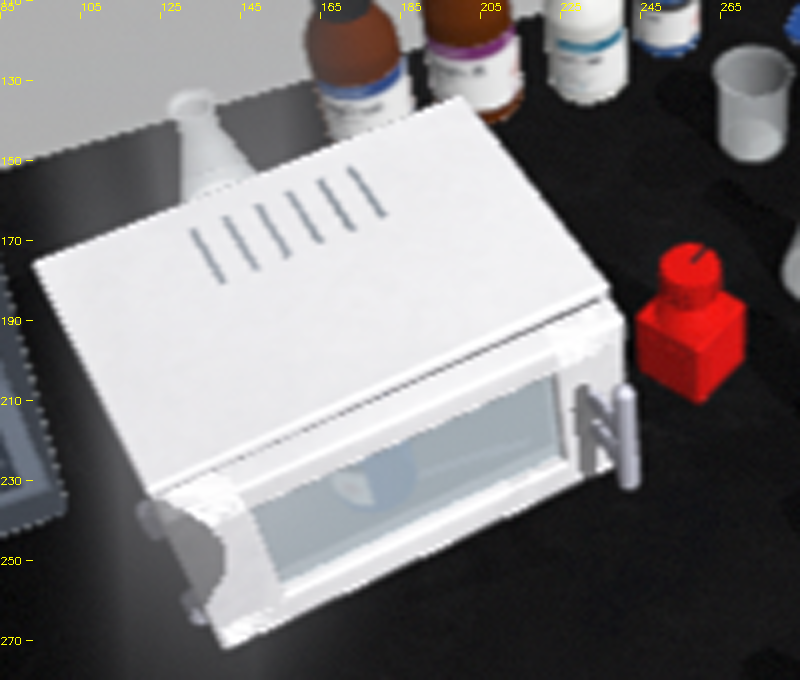

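```bash
cat > m1.py <<'E'
from h import *
import pickle
from scipy.optimize import least_squares
a,b=pickle.load(open("c0.pkl","rb"))
caps={"A":((249,235),(322,241)),"B":((301.5,235.5),(302.5,190.5)),"C":((320,271.5),(340,167.5)),"red":((324,208),(257.5,176.5)),"turq":((214.5,216.5),(313,289))}
for k,(p,q) in caps.items(): print(k,tri([a,b],[p,q]).round(4),ray(a,p,.1).round(4),ray(b,q,.1).round(4))
T=lambda p,q:(tri([a,b],[p,q]).round(4),ray(a,p,.144).round(4),ray(b,q,.144).round(4))
print("handle",T((285.4,182.0),(241.5,207)))
# cabinet corners z .15
cs=[((368,170.4),(200,134)),((335,110.6),(93,175.5)),((282,122),(123,233.5)),((308,183.8),(237.5,182.5))]
loc=np.array([[.095,-.138],[.095,.138],[-.095,.138],[-.095,-.138]])
for p,q in cs: print("cab",tri([a,b],[p,q]).round(4),ray(a,p,.15).round(4),ray(b,q,.15).round(4))
P=np.array([(ray(a,p,.15)[:2]+ray(b,q,.15)[:2])/2 for p,q in cs])
def f(v): 
    c,s=np.cos(v[2]),np.sin(v[2]); return (loc@np.array([[c,s],[-s,c]])+v[:2]-P).ravel()
r=least_squares(f,[.6,.2,0]); print(r.x,f(r.x).reshape(4,2).round(4))
# tray corners z .014 (scene crop b1)
for p in [(287,306),(320,306.5),(320.5,339),(287,339)]: print("tray",ray(a,p,.014).round(4))
for q in [(357,184.5),(388.5,180),(402,207),(369.5,213)]: print("trayS",ray(b,q,.014).round(4))
for n,p,q in [("fa",(346,239.5),(293.5,152.5)),("fb",(354,292.5),(353.5,139.5)),("fc",(385,138.5),(133,135))]:print(n,tri([a,b],[p,q]).round(4))
E
python3 m1.py
```

```text
A [ 0.4544 -0.1356  0.0999] [ 0.4529 -0.1365  0.1   ] [ 0.4559 -0.1351  0.1   ]
B [ 0.6025 -0.1653  0.1007] [ 0.6025 -0.1649  0.1   ] [ 0.6031 -0.1657  0.1   ]
C [ 0.6288 -0.2887  0.1004] [ 0.628  -0.2891  0.1   ] [ 0.6302 -0.2888  0.1   ]
red [ 0.6885 -0.084   0.1041] [ 0.6904 -0.0804  0.1   ] [ 0.6907 -0.0857  0.1   ]
turq [ 0.3611 -0.0579  0.105 ] [ 0.3617 -0.054   0.1   ] [ 0.3623 -0.0598  0.1   ]
handle (array([0.5856, 0.0013, 0.1467]), array([0.5869, 0.0041, 0.144 ]), array([5.867e-01, 3.000e-04, 1.440e-01]))
cab [0.8464 0.0034 0.1462] [8.448e-01 4.000e-04 1.500e-01] [0.8423 0.0044 0.15  ]
cab [0.8117 0.276  0.1501] [0.8113 0.2755 0.15  ] [0.8125 0.2763 0.15  ]
cab [0.6235 0.2526 0.1491] [0.6237 0.2522 0.15  ] [0.6222 0.2523 0.15  ]
cab [ 0.6518 -0.0183  0.1493] [ 0.6513 -0.0192  0.15  ] [ 0.6517 -0.018   0.15  ]
[0.73248173 0.12800219 0.11226088] [[-0.0012 -0.0009]
 [-0.0005 -0.0001]
 [-0.0003  0.0022]
 [ 0.002  -0.0012]]
tray [ 0.5283 -0.3357  0.014 ]
tray [ 0.6199 -0.3538  0.014 ]
tray [ 0.5991 -0.4464  0.014 ]
tray [ 0.5097 -0.4301  0.014 ]
trayS [ 0.6202 -0.3523  0.014 ]
trayS [ 0.5972 -0.4408  0.014 ]
trayS [ 0.5036 -0.417   0.014 ]
trayS [ 0.5234 -0.328   0.014 ]
fa [ 0.7246 -0.2039  0.1045]
fb [ 0.6998 -0.3712  0.1068]
fc [0.958  0.1567 0.11  ]
```

```bash
cat >> h.py <<'E'
CAB=np.array([.7325,.128]); CY=0.112
HNG=CAB+np.array([np.cos(CY)*-.0955-np.sin(CY)*.1365, np.sin(CY)*-.0955+np.cos(CY)*.1365])
def door(th,x,y,h=None):
    a=CY-th; c,s=np.cos(a),np.sin(a); return (HNG if h is None else h)+np.array([c*x-s*y,s*x+c*y])
def state():
    o=ctrl.get_obs(); Rm=rot(o["eef_rot"]).as_matrix(); return o,Rm,np.arctan2(Rm[1,1],Rm[0,1])
def delta(x,y,z,J=None,frm=None):
    """rows from current measured pose (assume upright-down) to x,y,z,J"""
    o,Rm,J0=state(); 
    p0,j0=(o["eef_pos"],J0) if frm is None else frm
    xa=np.array([-np.sin(j0),np.cos(j0)]);ya=np.array([np.cos(j0),np.sin(j0)])
    d=np.array([x,y])-np.array(p0[:2])
    rz=0 if J is None else -((J-j0+np.pi)%(2*np.pi)-np.pi)
    return "%.1f %.1f %.1f rz %.3f"%(d@xa*1e3,d@ya*1e3,(p0[2]-z)*1e3,rz)
def show():
    o,Rm,J=state(); print("t",round(o["time_s"],2),"p",o["eef_pos"].round(4),"J",round(J,4),"tilt",(Rm[:,2]-[0,0,-1]).round(4),"F",o["wrist_force"].round(1),"T",o["torque"].round(2),"open",round(o["opening"],3),"q",o["q"].round(2))
E
python3 - <<'E'
from h import *
show(); print(HNG, door(0,-.062,-.246),door(1.5,-.062,-.246))
h=door(0,-.062,-.246)
print(delta(h[0],h[1],.20,np.pi/2+CY))
E
```

```text
t 0.25 p [0.137  0.5582 0.2037] J 1.33 tilt [-0.0004 -0.0007  0.    ] F [ 0.3  0.1 -0.3] T [-0.    0.01  0.04] open 1.001 q [ 1.12  0.18  1.61  0.    1.35 -0.21]
[0.62234229 0.25297111] [0.58822518 0.00158292] [0.36917048 0.26922026]
-570.9 -432.9 3.7 rz -0.353
```

step_arm(targets="-571 -433 0 0 0 -0.353;-571 -433 0 0 0 -0.353;-571 -433 0 0 0 -0.353;-571 -433 0 0 0 -0.353;-571 -433 0 0 0 -0.353;-571 -433 0 0 0 -0.353;-571 -433 0 0 0 -0.353;-571 -433 0 0 0 -0.353", grip=60)

```text
time_s: 1.25
eef_pos: [0.4482, 0.1745, 0.2044]
eef_rot: [0.0, -0.056, 0.998, 0.0]
wrist_force: [0.7, 0.3, -0.1]
opening: 0.598
```

```bash
python3 - <<'E'
from h import *
show();h=door(0,-.062,-.246)
print(delta(h[0],h[1],.20,np.pi/2+CY))
E
```

```text
t 1.25 p [0.4482 0.1745 0.2044] J 1.6828 tilt [0.0009 0.0003 0.    ] F [ 0.7  0.3 -0.1] T [ 0.02 -0.02 -0.01] open 0.598 q [ 0.12 -0.03  1.84  0.    1.34 -1.56]
-119.8 -187.5 4.4 rz 0.000
```

step_arm(targets="-120 -188 4 0 0 0;-120 -188 4 0 0 0;-120 -188 4 0 0 0;-120 -188 4 0 0 0;-120 -188 4 0 0 0;-120 -188 4 0 0 0")

```text
time_s: 2.0
eef_pos: [0.5868, 0.0034, 0.1997]
eef_rot: [-0.001, -0.056, 0.998, 0.0]
wrist_force: [0.1, 0.2, 0.6]
opening: 0.601
```

```bash
python3 - <<'E'
from h import *
show();h=door(0,-.062,-.246)
print(delta(h[0],h[1],.101,np.pi/2+CY))
c=cam("wrist"); crop(c,"c1.png",80,0,400,420,1); 
print(proj(c,[[*h,.144],[*h,.1]]))
o=ctrl.get_obs();p=o["eef_pos"]; print(proj(c,[[p[0],p[1],.101]]))
crop(c,"c2.png",180,200,200,200,4)
E
```

```text
t 2.0 p [0.5868 0.0034 0.1997] J 1.6829 tilt [-0.0011  0.0005  0.    ] F [0.1 0.2 0.6] T [ 0.04 -0.01 -0.02] open 0.601 q [-0.2   0.21  1.58  0.    1.35 -1.88]
-1.2 -2.0 98.7 rz 0.000
[[277.79372836 221.06534239]
 [278.238199   204.35364297]]
[[280.94482276 203.33033018]]
```

View pics/c2.png

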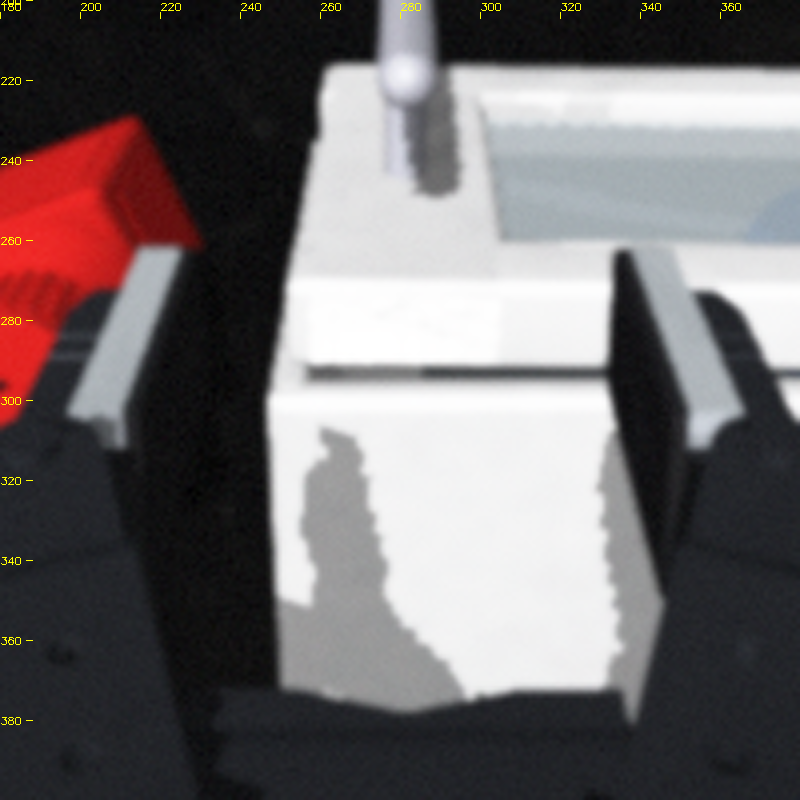

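The picture shows the bar's top at (280,218), midway between the pads. It is within 2 mm of the prediction, so I go straight down.

step_arm(targets="-0 0 50 0 0 0;0 0 99 0 0 0;0 0 99 0 0 0;0 0 99 0 0 0")

```text
time_s: 2.55
eef_pos: [0.5884, 0.0035, 0.1032]
eef_rot: [0.001, -0.057, 0.998, -0.0]
wrist_force: [-0.1, 0.1, -0.5]
opening: 0.6
```

step_arm(targets="0 0 0 0 0 0;0 0 0 0 0 0;0 0 0 0 0 0;0 0 0 0 0 0;0 0 0 0 0 0", grip=0)

```text
time_s: 3.18
eef_pos: [0.589, 0.0038, 0.1032]
eef_rot: [0.002, -0.056, 0.998, 0.001]
wrist_force: [0.5, 3.5, 5.8]
opening: 0.096
```

```bash
python3 - <<'E'
from h import *
show(); o,Rm,J0=state()
p=o["eef_pos"]; 
# hinge from actual bar
h=p[:2]-(door(0,-.062,-.246)-HNG); print("hinge",h)
prev=None
for a,b in [(0,.6),(.6,1.1),(1.1,1.5)]:
    p0=door(a,-.062,-.246,h);
    for th in np.linspace(a,b,9)[1:]:
        print(round(th,3),delta(*door(th,-.062,-.246,h),.101,J0-th,frm=((*p0,.101),J0-a)))
E
```

```text
t 3.17 p [0.589  0.0038 0.1032] J 1.683 tilt [0.0037 0.0012 0.    ] F [0.5 3.5 5.8] T [ 0.82 -0.05 -0.01] open 0.096 q [-0.2   0.32  1.66  0.    1.16 -1.88]
hinge [0.62307109 0.25521215]
0.075 18.3 5.3 0.0 rz 0.075
0.15 36.1 12.0 0.0 rz 0.150
0.225 53.3 20.0 0.0 rz 0.225
0.3 69.9 29.3 0.0 rz 0.300
0.375 85.8 39.8 0.0 rz 0.375
0.45 100.8 51.5 0.0 rz 0.450
0.525 114.9 64.2 0.0 rz 0.525
0.6 128.1 78.0 0.0 rz 0.600
0.662 15.2 4.4 0.0 rz 0.062
0.725 30.2 9.7 0.0 rz 0.125
0.788 44.8 15.9 0.0 rz 0.188
0.85 58.9 23.0 0.0 rz 0.250
0.913 72.6 31.0 0.0 rz 0.312
0.975 85.8 39.8 0.0 rz 0.375
1.038 98.4 49.5 0.0 rz 0.438
1.1 110.3 59.9 0.0 rz 0.500
1.15 12.2 3.4 0.0 rz 0.050
1.2 24.2 7.4 0.0 rz 0.100
1.25 36.1 12.0 0.0 rz 0.150
1.3 47.6 17.2 0.0 rz 0.200
1.35 58.9 23.0 0.0 rz 0.250
1.4 69.9 29.3 0.0 rz 0.300
1.45 80.6 36.2 0.0 rz 0.350
1.5 90.9 43.6 0.0 rz 0.400
```

step_arm(targets="18.3 5.3 0 0 0 0.075;36.1 12 0 0 0 0.15;53.3 20 0 0 0 0.225;69.9 29.3 0 0 0 0.3;85.8 39.8 0 0 0 0.375;100.8 51.5 0 0 0 0.45;114.9 64.2 0 0 0 0.525;128.1 78 0 0 0 0.6")

```text
time_s: 4.18
eef_pos: [0.4544, 0.0678, 0.1032]
eef_rot: [0.004, 0.243, 0.97, 0.002]
wrist_force: [10.0, 10.2, -1.6]
opening: 0.098
```

step_arm(targets="15.2 4.4 0 0 0 0.062;30.2 9.7 0 0 0 0.125;44.8 15.9 0 0 0 0.188;58.9 23 0 0 0 0.25;72.6 31 0 0 0 0.312;85.8 39.8 0 0 0 0.375;98.4 49.5 0 0 0 0.438;110.3 59.9 0 0 0 0.5")

```text
time_s: 5.18
eef_pos: [0.3862, 0.1719, 0.1033]
eef_rot: [0.004, 0.475, 0.88, 0.003]
wrist_force: [12.3, 4.0, -5.2]
opening: 0.094
```

step_arm(targets="12.2 3.4 0 0 0 0.05;24.2 7.4 0 0 0 0.1;36.1 12 0 0 0 0.15;47.6 17.2 0 0 0 0.2;58.9 23 0 0 0 0.25;69.9 29.3 0 0 0 0.3;80.6 36.2 0 0 0 0.35;90.9 43.6 0 0 0 0.4")

```text
time_s: 6.18
eef_pos: [0.3728, 0.2714, 0.1033]
eef_rot: [0.003, 0.64, 0.768, 0.004]
wrist_force: [11.0, -1.1, -2.8]
opening: 0.101
```

```bash
python3 - <<'E'
from h import *
show(); 
a=cam("scene");b=cam("side")
crop(a,"d1.png",180,80,200,150,4)
crop(b,"d2.png",60,130,200,190,4)
import pickle; pickle.dump((a,b),open("c1.pkl","wb"))
E
```

```text
t 6.17 p [0.3728 0.2714 0.1033] J 0.1811 tilt [0.0093 0.0015 0.    ] F [11.  -1.1 -2.8] T [-0.22 -1.79  0.  ] open 0.101 q [ 0.37  0.04  1.98 -0.    1.11  0.19]
```

View pics/d1.png

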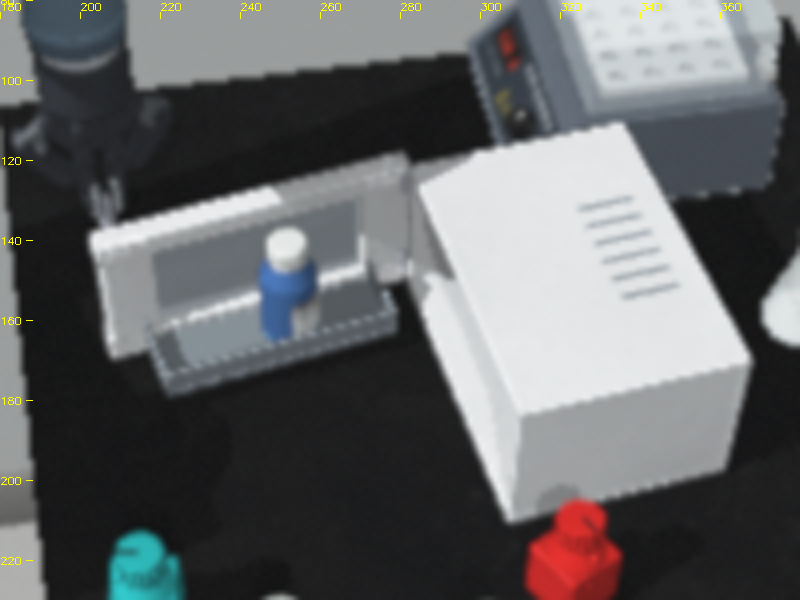

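View pics/d2.png

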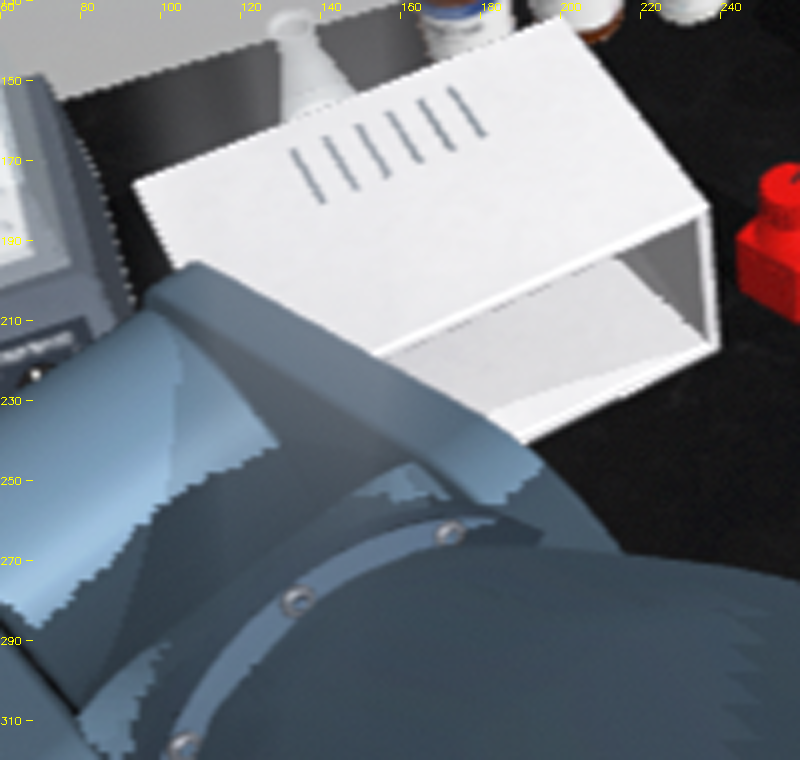

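The door is about 1.5 rad open and the round bottle stands in the middle of the rack, cap at (250,140). I release the bar, rise, and measure it.

step_arm(targets="0 0 0 0 0 0;0 0 0 0 0 0;0 0 -60 0 0 0;0 0 -120 0 0 0;0 0 -140 0 0 0;0 0 -140 0 0 0", grip=60)

```text
time_s: 7.02
eef_pos: [0.3692, 0.2709, 0.2429]
eef_rot: [0.001, 0.64, 0.769, 0.002]
wrist_force: [0.3, 0.6, -0.3]
opening: 0.601
```

```bash
python3 - <<'E'
from h import *
show(); 
a=cam("scene");b=cam("side");w=cam("wrist")
crop(a,"e1.png",180,90,120,110,6)
crop(b,"e2.png",60,130,260,190,3)
crop(w,"e3.png",0,0,560,420,1)
import pickle; pickle.dump((a,b,w),open("c2.pkl","wb"))
E
```

```text
t 7.03 p [0.3692 0.2709 0.2429] J 0.183 tilt [0.0035 0.0015 0.    ] F [ 0.3  0.6 -0.3] T [-0.02  0.05  0.01] open 0.601 q [ 0.37 -0.13  1.84  0.    1.42  0.19]
```

View pics/e1.png

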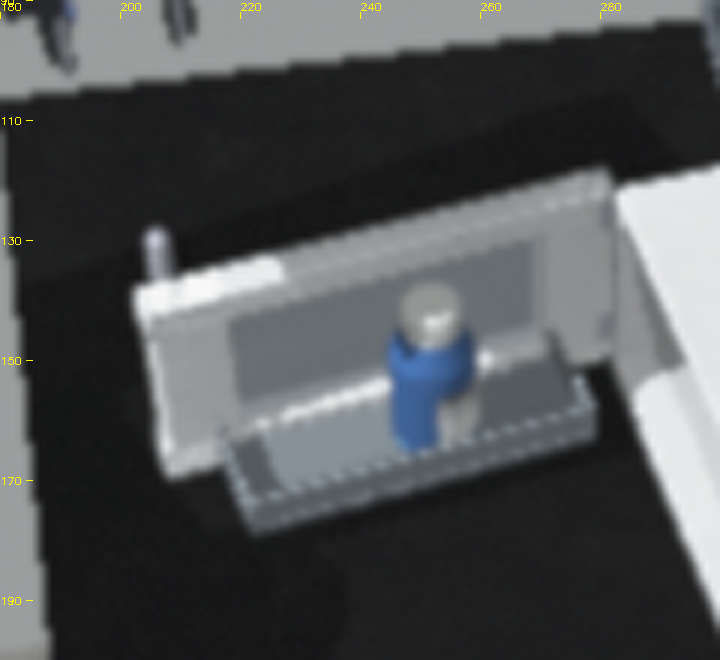

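View pics/e2.png

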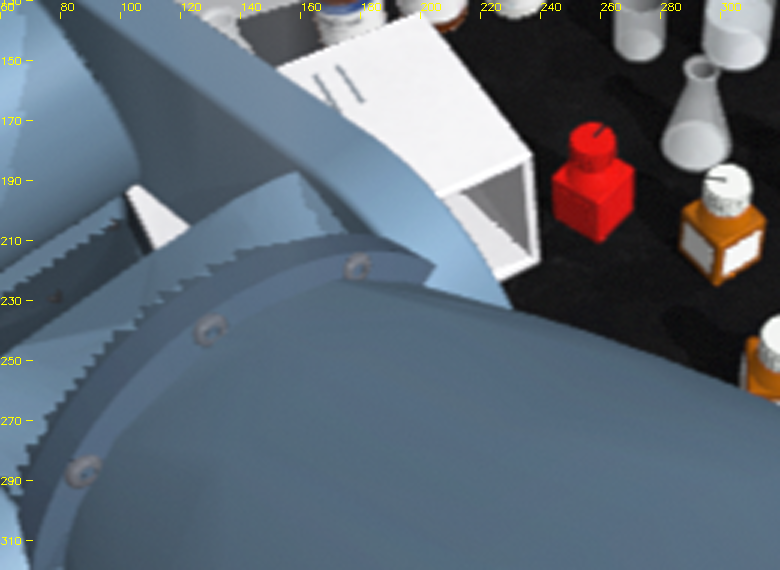

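View pics/e3.png

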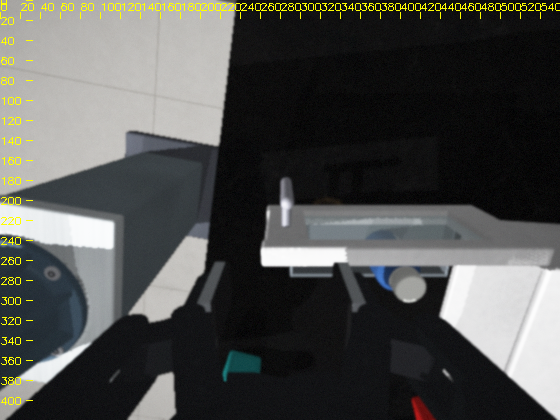

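```bash
python3 - <<'E'
from h import *
import pickle
a,b,w=pickle.load(open("c2.pkl","rb"))
print("round",tri([a,w],[(252,141.3),(409.5,286.5)]),ray(a,(252,141.3),.135),ray(w,(409.5,286.5),.135))
print("handle",tri([a,w],[(205.8,128.7),(286,180)]),ray(a,(205.8,128.7),.144),ray(w,(286,181),.144))
H=[.6231,.2552]
for th in (1.45,1.5,1.55): print(th,door(th,-.062,-.246,H),door(th,.029,-.138,H),door(th,.029,-.072,H))
E
```

```text
round [0.51501731 0.20318674 0.12824904] [0.51413249 0.19668967 0.135     ] [0.51125683 0.20674854 0.135     ]
handle [0.37054655 0.28938212 0.12504247] [0.37226574 0.27011963 0.144     ] [0.36812506 0.29255937 0.144     ]
1.45 [0.36943247 0.25877552] [0.49551282 0.19514577] [0.55973247 0.21037192]
1.5 [0.36992819 0.27144915] [0.49267081 0.20159752] [0.5575712 0.213595 ]
1.55 [0.37105671 0.28408216] [0.4901548  0.20818325] [0.55557371 0.21692207]
```

```bash
python3 - <<'E'
from h import *
import pickle
a,b,w=pickle.load(open("c2.pkl","rb"))
print(ray(w,(286,221),.144), proj(w,[[.515,.20,.135],[.515,.20,.03]]),w["xyz"])
crop(w,"e4.png",240,160,220,150,3)
E
```

```text
[0.37504297 0.2562338  0.144     ] [[410.97436224 292.79411695]
 [379.98085691 248.53389596]] [0.35343104 0.35090628 0.40899248]
```

View pics/e4.png

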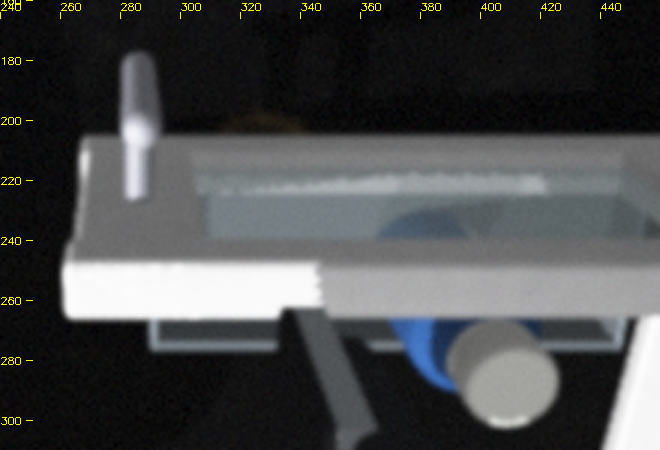

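```bash
python3 - <<'E'
from h import *
print(delta(.513,.203,.20,.183))
E
```

```text
-92.5 131.1 39.4 rz -0.000
```

step_arm(targets="-92 131 0 0 0 0;-92 131 0 0 0 0;-92 131 39 0 0 0;-92 131 39 0 0 0;-92 131 39 0 0 0")

```text
time_s: 7.8
eef_pos: [0.5128, 0.204, 0.2008]
eef_rot: [-0.001, 0.64, 0.769, -0.001]
wrist_force: [0.2, -0.1, 0.8]
opening: 0.599
```

```bash
python3 - <<'E'
from h import *
show();w=cam("wrist"); crop(w,"f1.png",180,150,200,200,4)
import pickle; pickle.dump(w,open("c3.pkl","wb"))
print(proj(w,[[.513,.203,.135]]))
E
```

```text
t 7.8 p [0.5128 0.204  0.2008] J 0.1827 tilt [-0.0031 -0.0002  0.    ] F [ 0.2 -0.1  0.8] T [-0.05  0.05  0.02] open 0.599 q [ 0.16  0.13  1.67  0.    1.34 -0.02]
[[280.77278729 217.37183943]]
```

View pics/f1.png

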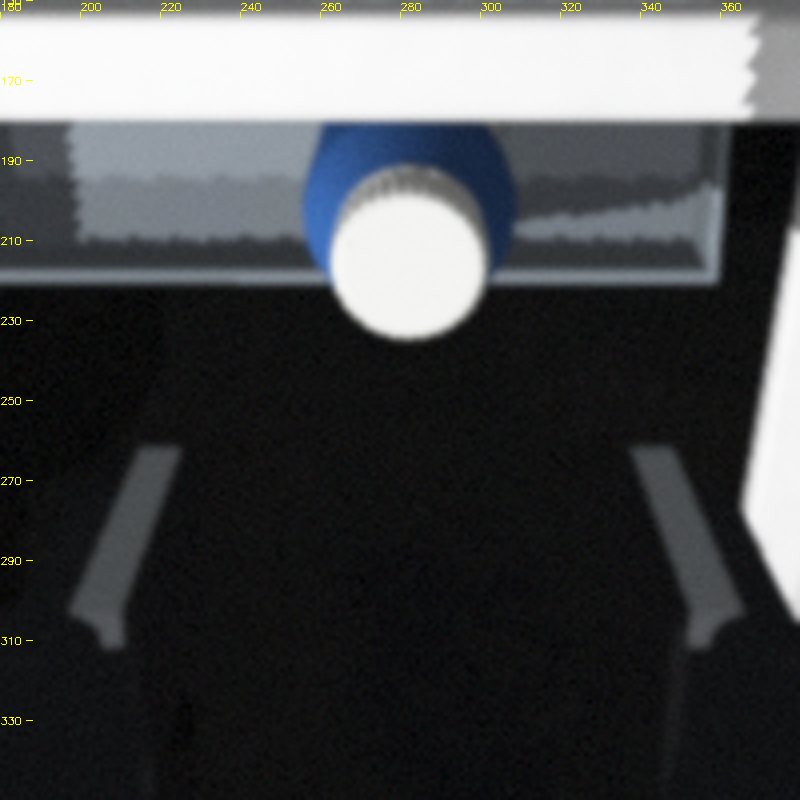

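Cap top at (282,216), within 1 mm of the prediction. I descend and grip the cap.

step_arm(targets="0 1 40 0 0 0;0 1 85 0 0 0;0 1 85 0 0 0;0 1 85 0 0 0")

```text
time_s: 8.35
eef_pos: [0.5158, 0.2049, 0.1195]
eef_rot: [0.001, 0.639, 0.769, 0.001]
wrist_force: [-0.5, 0.2, 0.8]
opening: 0.6
```

step_arm(targets="0 0 0 0 0 0;0 0 0 0 0 0;0 0 0 0 0 0;0 0 0 0 0 0", grip=0)

```text
time_s: 8.85
eef_pos: [0.515, 0.2041, 0.1174]
eef_rot: [0.0, 0.64, 0.769, 0.0]
wrist_force: [0.0, -0.5, -0.6]
opening: 0.003
```

```bash
python3 - <<'E'
from h import *
show(); print(delta(.528,-.15,.155),"|",delta(.563,-.388,.155)); w=cam("wrist"); crop(w,"f2.png",180,150,200,200,3)
E
```

```text
t 8.85 p [0.515  0.2041 0.1174] J 0.1829 tilt [0.0003 0.     0.    ] F [ 0.  -0.5 -0.6] T [-0.05 -0.01  0.01] open 0.003 q [ 0.16  0.23  1.74 -0.    1.18 -0.02]
-350.6 -51.6 -37.6 rz 0.000 | -591.0 -60.5 -37.6 rz 0.000
```

View pics/f2.png

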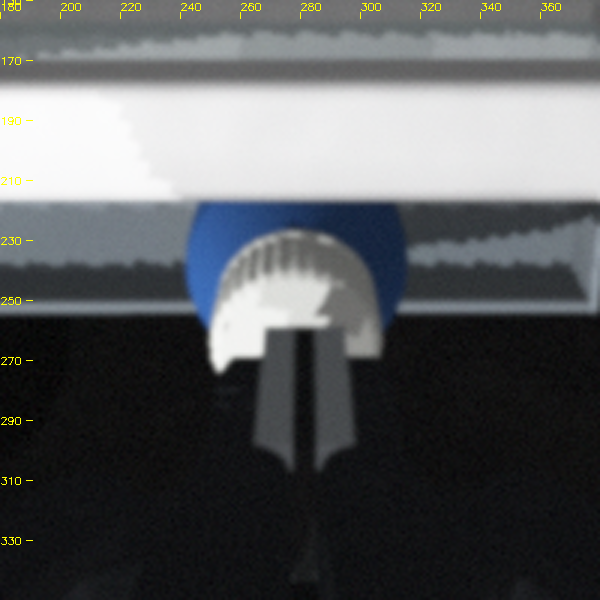

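```bash
python3 - <<'E'
from h import *
w=cam("wrist"); o,Rm,J=state(); p=o["eef_pos"]; print(p,proj(w,[p,p+[0,0,.019],p+[0,0,.01]]),w["xyz"],w["Rm"])
a=cam("scene"); crop(a,"f3.png",180,90,120,110,6)
E
```

```text
[0.5148958  0.20410337 0.11713467] [[280.19497242 252.27423828]
 [280.10396875 267.69720917]
 [280.14938732 259.9998353 ]] [0.50049785 0.28464374 0.28631191] [[ 9.83281416e-01 -1.72730354e-01 -5.76357752e-02]
 [ 1.82092442e-01  9.32703049e-01  3.11299478e-01]
 [-1.38057863e-05 -3.16590031e-01  9.48562466e-01]]
```

View pics/f3.png

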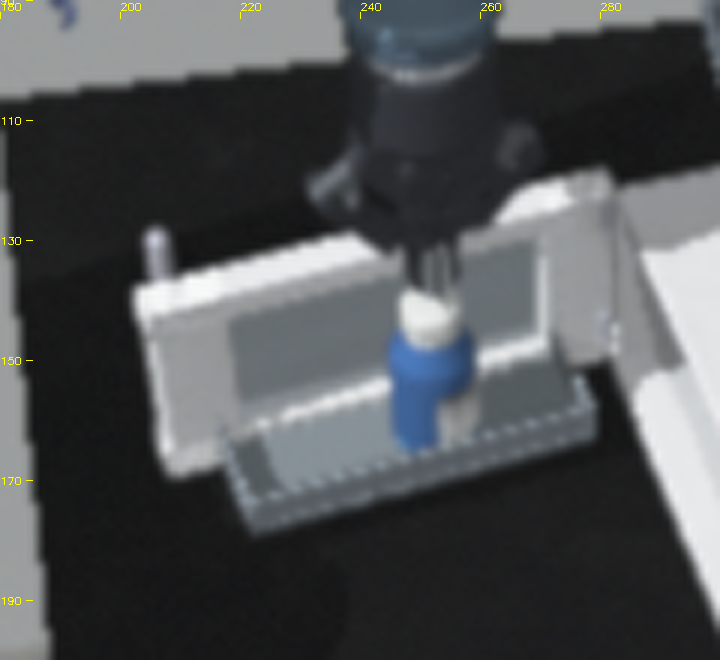

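```bash
python3 - <<'E'
from h import *
w=cam("wrist"); o,Rm,J=state(); p=o["eef_pos"]
for z in (.117,.125,.135): print(z,[ray(w,(278.5,r),z).round(4) for r in (236,255,262)])
for dx in (-.011,0,.011): print(proj(w,[p+Rm@[dx,0,0],p+Rm@[dx,0,-.005]]))
crop(w,"f4.png",220,200,120,120,6)
E
```

```text
0.117 [array([0.5119, 0.2143, 0.117 ]), array([0.5142, 0.2021, 0.117 ]), array([0.515 , 0.1975, 0.117 ])]
0.125 [array([0.5114, 0.2176, 0.125 ]), array([0.5135, 0.206 , 0.125 ]), array([0.5143, 0.2017, 0.125 ])]
0.135 [array([0.5107, 0.2218, 0.135 ]), array([0.5127, 0.2109, 0.135 ]), array([0.5134, 0.2068, 0.135 ])]
[[280.2491162  268.67664947]
 [280.22876215 272.78942489]]
[[280.23684772 252.29993551]
 [280.21578282 256.06382748]]
[[280.22411186 235.29934852]
 [280.20229587 238.68409789]]
```

View pics/f4.png

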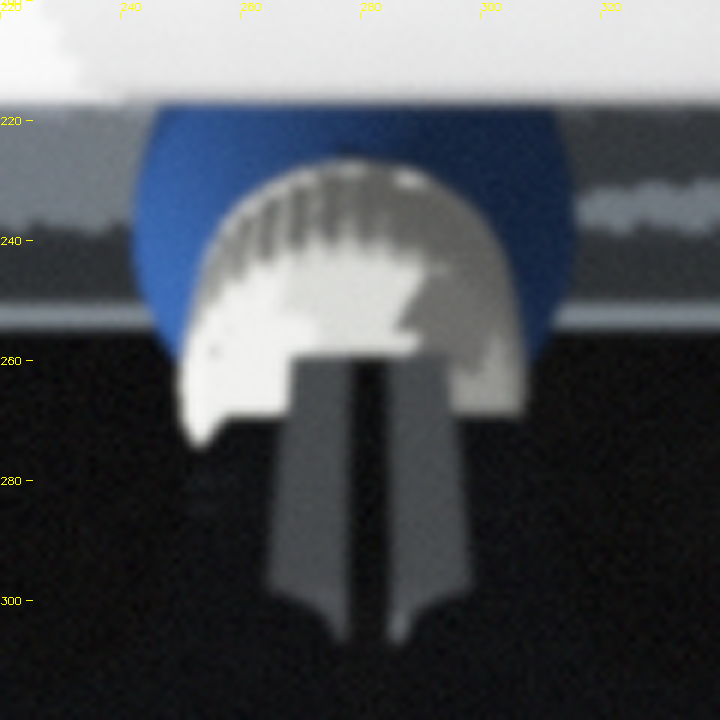

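```bash
python3 - <<'E'
from h import *
a=cam("scene"); o,Rm,J=state(); p=o["eef_pos"]
for d in (0,.01,.019,.03): print(d,proj(a,[p+[0,0,d]]).round(1),((proj(a,[p+[0,0,d]])-[180,90])*6).round(0))
print("cap top z .135 centre .514,.203", ((proj(a,[[.514,.203,z] for z in (.03,.117,.135)])-[180,90])*6).round(0))
E
```

```text
0 [[252.  143.5]] [[432. 321.]]
0.01 [[251.9 141.3]] [[432. 308.]]
0.019 [[251.9 139.4]] [[431. 296.]]
0.03 [[251.8 137. ]] [[431. 282.]]
cap top z .135 centre .514,.203 [[436. 428.]
 [431. 322.]
 [430. 299.]]
```

step_arm(targets="0 0 -60 0 0 0;0 0 -80 0 0 0;0 0 -80 0 0 0")

```text
time_s: 9.48
eef_pos: [0.5162, 0.2044, 0.1991]
eef_rot: [0.001, 0.64, 0.769, 0.002]
wrist_force: [0.5, 0.5, -0.6]
opening: 0.002
```

```bash
python3 - <<'E'
from h import *
a=cam("scene"); o,Rm,J=state(); p=o["eef_pos"];print(p)
print(proj(a,[p,p+[0,0,.019]]))
crop(a,"f5.png",200,70,100,100,6)
w=cam("wrist");crop(w,"f6.png",200,180,160,150,4)
print(proj(w,[p,p+[0,0,.019]]))
E
```

```text
[0.5150642  0.20413919 0.19719172]
[[251.31765583 125.79436594]
 [251.12088109 121.38480642]]
[[280.28031061 252.39790831]
 [280.22626683 267.84186027]]
```

View pics/f5.png

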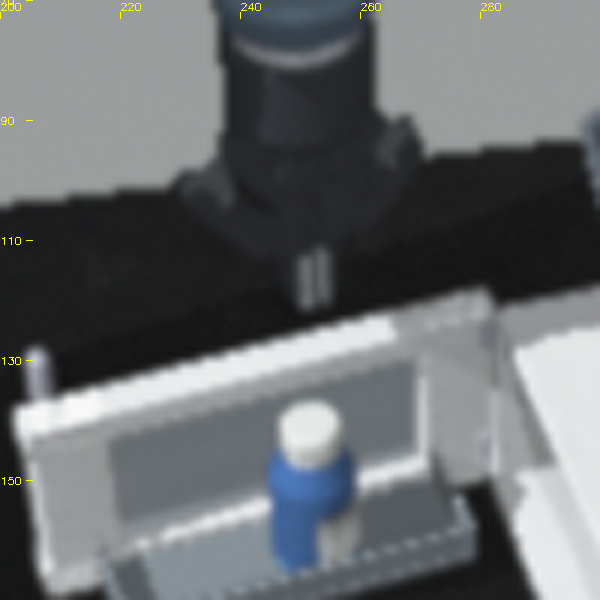

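View pics/f6.png

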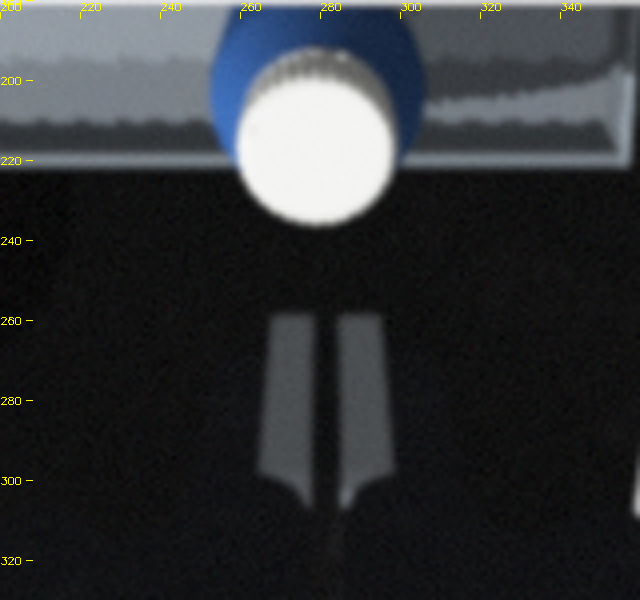

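The pads' visible tips sit about 20 mm above the stated TCP: (252,121) against the projected (251,126). They therefore shut just above the cap. I reopen and go 18 mm deeper.

step_arm(targets="0 -1 0 0 0 0;0 -1 40 0 0 0;0 -1 70 0 0 0;0 -1 97 0 0 0;0 -1 97 0 0 0;0 -1 97 0 0 0", grip=60)

```text
time_s: 10.32
eef_pos: [0.5141, 0.204, 0.1005]
eef_rot: [0.0, 0.64, 0.769, 0.0]
wrist_force: [0.7, -0.1, 0.2]
opening: 0.603
```

step_arm(targets="0 0 0 0 0 0;0 0 0 0 0 0;0 0 0 0 0 0;0 0 0 0 0 0", grip=0)

```text
time_s: 10.82
eef_pos: [0.515, 0.2042, 0.1019]
eef_rot: [0.001, 0.639, 0.769, 0.001]
wrist_force: [-1.3, 0.0, 6.0]
opening: 0.337
```

```bash
python3 - <<'E'
from h import *
show(); 
w=cam("wrist");crop(w,"g1.png",200,180,160,150,4)
E
```

```text
t 10.82 p [0.515  0.2042 0.1019] J 0.1831 tilt [0.0027 0.0005 0.    ] F [-1.3  0.   6. ] T [ 0.02  0.22 -0.03] open 0.337 q [ 0.16  0.25  1.75  0.    1.14 -0.02]
```

View pics/g1.png

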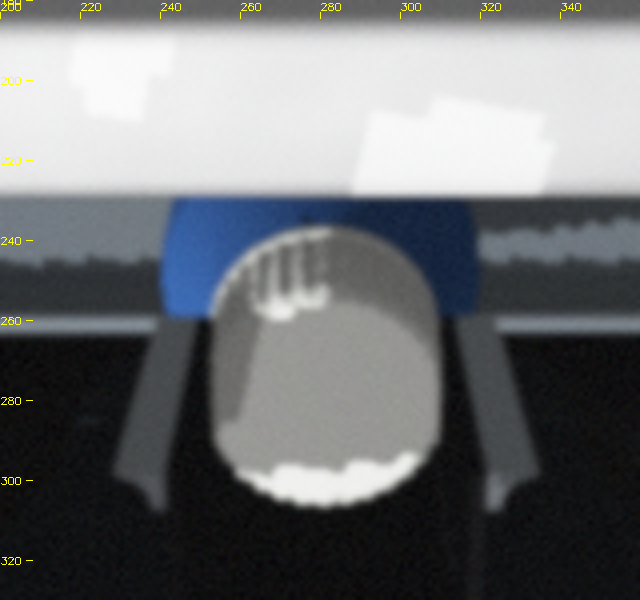

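step_arm(targets="0 0 -20 0 0 0;0 0 -42 0 0 0;0 0 -42 0 0 0")

```text
time_s: 11.25
eef_pos: [0.5155, 0.2042, 0.1442]
eef_rot: [0.001, 0.639, 0.769, 0.002]
wrist_force: [-0.9, 0.5, -2.1]
opening: 0.334
```

```bash
python3 - <<'E'
from h import *
show(); print(delta(.528,-.15,.144),"|",delta(.563,-.388,.144))
E
```

```text
t 11.25 p [0.5155 0.2042 0.1442] J 0.1831 tilt [0.0045 0.0007 0.    ] F [-0.9  0.5 -2.1] T [-0.01  0.03 -0.02] open 0.334 q [ 0.16  0.19  1.72 -0.    1.22 -0.02]
-350.6 -52.2 0.2 rz 0.000 | -591.0 -61.1 0.2 rz 0.000
```

step_arm(targets="-45 -7 0 0 0 0;-90 -14 0 0 0 0;-135 -20 0 0 0 0;-180 -27 0 0 0 0;-220 -33 0 0 0 0;-240 -36 0 0 0 0")

```text
time_s: 12.0
eef_pos: [0.5216, -0.0406, 0.141]
eef_rot: [-0.0, 0.64, 0.768, -0.0]
wrist_force: [-0.2, 0.4, -2.1]
opening: 0.344
```

```bash
python3 - <<'E'
from h import *
show(); print(delta(.528,-.15,.144),"|",delta(.563,-.388,.144))
a=cam("scene"); crop(a,"g2.png",190,140,200,210,3)
E
```

```text
t 12.0 p [ 0.5216 -0.0406  0.141 ] J 0.1809 tilt [-0.0011  0.      0.    ] F [-0.2  0.4 -2.1] T [ 0.05 -0.01  0.03] open 0.344 q [-0.3   0.13  1.8  -0.    1.21 -0.49]
-108.8 -13.4 -3.0 rz 0.000 | -349.2 -21.8 -3.0 rz 0.000
```

View pics/g2.png

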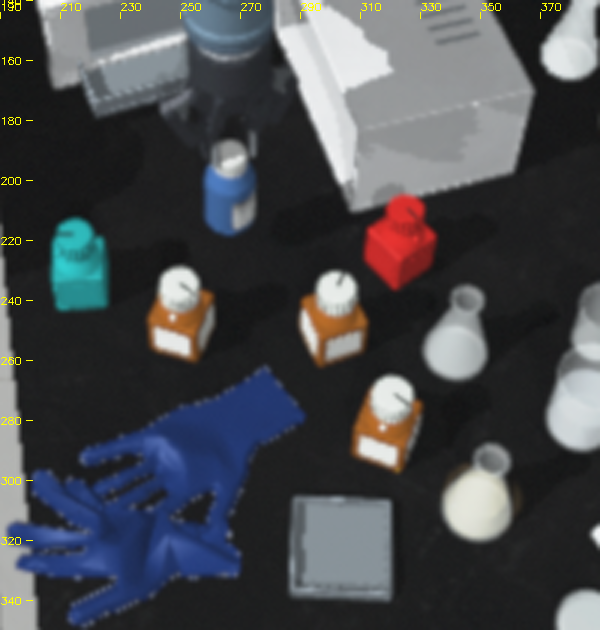

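The bottles are unmoved and the round bottle hangs upright, so I continue between A and B to the tray.

step_arm(targets="-45 -6 0 0 0 0;-90 -12 0 0 0 0;-135 -15 0 0 0 0;-180 -16 0 0 0 0;-225 -18 0 0 0 0;-270 -19 0 0 0 0;-315 -21 0 0 0 0;-349 -22 0 0 0 0")

```text
time_s: 13.05
eef_pos: [0.5638, -0.3869, 0.1406]
eef_rot: [-0.001, 0.64, 0.769, 0.0]
wrist_force: [0.7, 0.3, -1.1]
opening: 0.328
```

```bash
python3 - <<'E'
from h import *
show(); print(delta(.563,-.388,.144))
a=cam("scene"); crop(a,"g3.png",250,220,130,130,5)
b=cam("side"); crop(b,"g4.png",300,100,130,130,5)
E
```

```text
t 13.05 p [ 0.5638 -0.3869  0.1406] J 0.1823 tilt [-0.001  0.001  0.   ] F [ 0.7  0.3 -1.1] T [ 0.03 -0.02  0.03] open 0.328 q [-0.77  0.47  1.36  0.    1.31 -0.96]
-0.9 -1.0 -3.4 rz 0.000
```

View pics/g3.png

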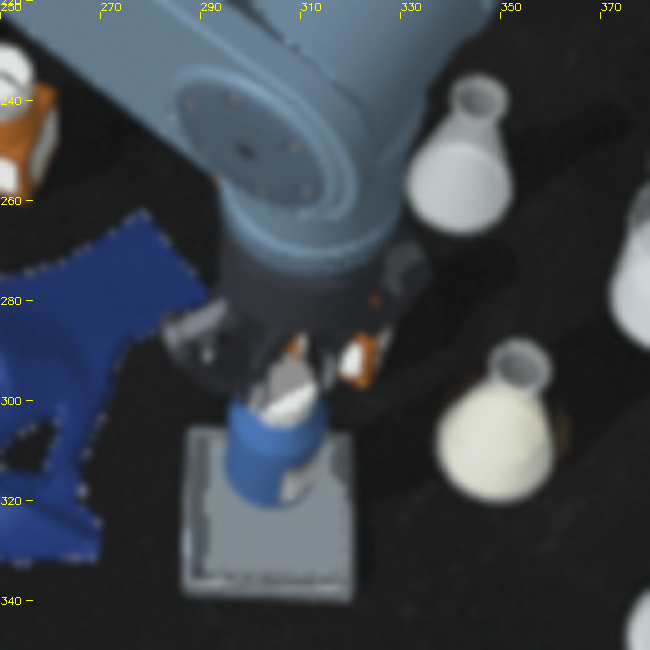

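View pics/g4.png

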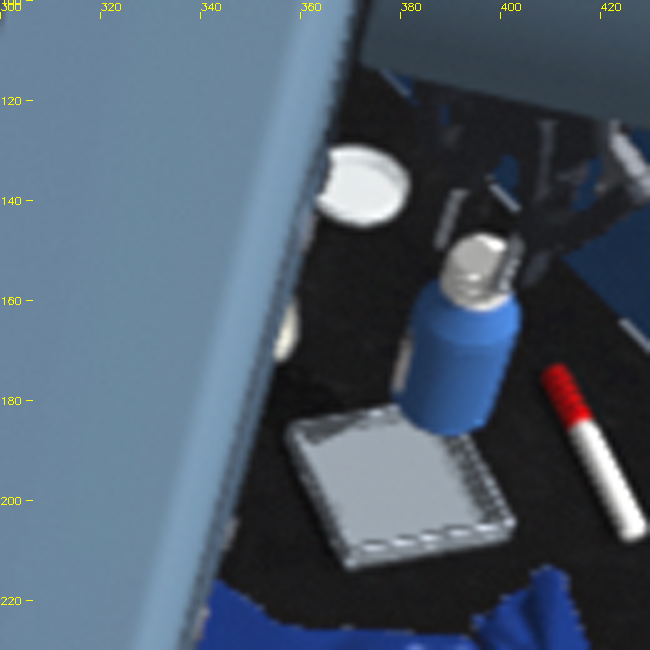

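step_arm(targets="0 -1 25 0 0 0;0 -1 50 0 0 0;0 -1 62 0 0 0;0 -1 65 0 0 0;0 -1 65 0 0 0")

```text
time_s: 13.78
eef_pos: [0.5636, -0.386, 0.0777]
eef_rot: [0.0, 0.639, 0.769, -0.0]
wrist_force: [-0.2, 0.5, -0.9]
opening: 0.334
```

```bash
python3 - <<'E'
from h import *
show()
a=cam("scene"); crop(a,"g5.png",250,220,130,130,5)
E
```

```text
t 13.78 p [ 0.5636 -0.386   0.0777] J 0.1833 tilt [ 0.0006 -0.0006  0.    ] F [-0.2  0.5 -0.9] T [0.02 0.05 0.07] open 0.334 q [-0.77  0.54  1.41  0.    1.2  -0.96]
```

View pics/g5.png

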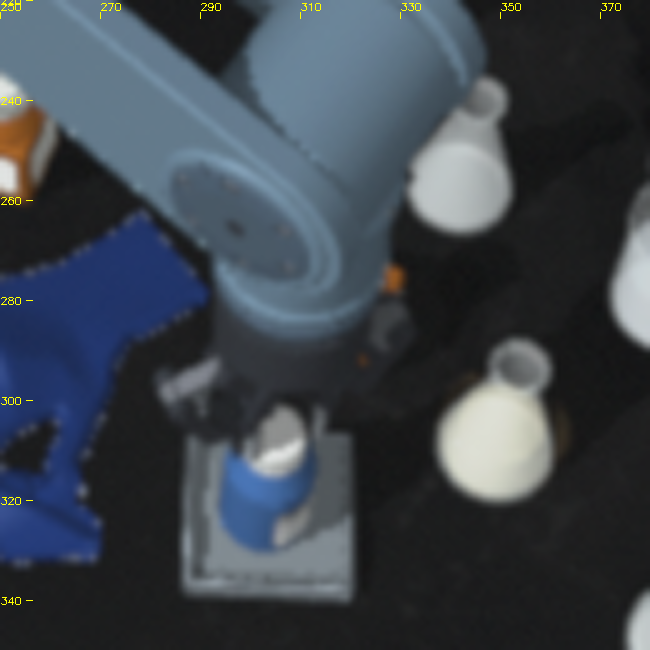

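step_arm(targets="0 0 2 0 0 0;0 0 4 0 0 0;0 0 4 0 0 0")

```text
time_s: 14.2
eef_pos: [0.5638, -0.387, 0.0751]
eef_rot: [0.001, 0.64, 0.769, -0.0]
wrist_force: [-0.7, -0.5, 4.8]
opening: 0.333
```

step_arm(targets="0 0 0 0 0 0;0 0 0 0 0 0;0 0 0 0 0 0;0 0 -40 0 0 0;0 0 -90 0 0 0;0 0 -130 0 0 0;0 0 -130 0 0 0", grip=60)

```text
time_s: 15.08
eef_pos: [0.5651, -0.3877, 0.2083]
eef_rot: [0.004, 0.639, 0.769, -0.0]
wrist_force: [0.2, -0.3, 0.7]
opening: 0.602
```

```bash
python3 - <<'E'
from h import *
show()
w=cam("wrist"); crop(w,"g6.png",100,60,360,300,2)
p=ray(w,(281,212),.108);print(p)
for q in [(.563,-.388)]: print(proj(w,[[*q,.003],[*q,.108]]))
E
```

```text
t 15.07 p [ 0.5651 -0.3877  0.2083] J 0.1832 tilt [ 0.0061 -0.0059  0.    ] F [ 0.2 -0.3  0.7] T [-0.04  0.    0.04] open 0.602 q [-0.77  0.41  1.31  0.    1.41 -0.96]
[ 0.56754787 -0.39610816  0.108     ]
[[278.14398613 177.4563062 ]
 [277.68531113 202.78186103]]
```

View pics/g6.png

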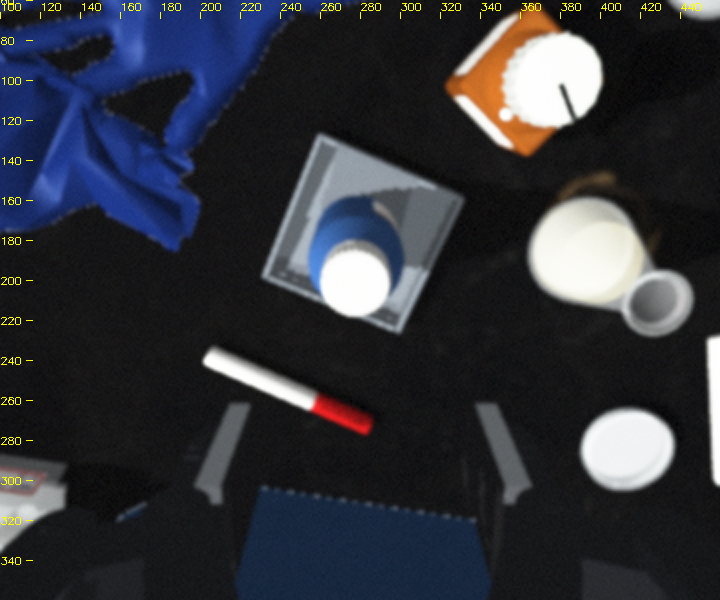

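The round bottle stands centred in the tray: tray centre at about (281,178), bottle base the same. Next I move above bottle C to read its yaw and cap angle.

```bash
python3 - <<'E'
from h import *
print(delta(.629,-.289,.19))
E
```

```text
84.2 81.8 15.3 rz 0.000
```

step_arm(targets="84 82 0 0 0 0;84 82 15 0 0 0;84 82 15 0 0 0;84 82 15 0 0 0;84 82 15 0 0 0")

```text
time_s: 15.75
eef_pos: [0.6277, -0.2896, 0.1877]
eef_rot: [-0.0, 0.64, 0.768, -0.0]
wrist_force: [-0.3, 0.7, 0.3]
opening: 0.599
```

```bash
python3 - <<'E'
from h import *
show()
w=cam("wrist"); crop(w,"i1.png",200,130,160,140,5)
import pickle; pickle.dump(w,open("c4.pkl","wb"))
E
```

```text
t 15.75 p [ 0.6277 -0.2896  0.1877] J 0.1815 tilt [-0.0006 -0.      0.    ] F [-0.3  0.7  0.3] T [-0.03 -0.01  0.04] open 0.599 q [-0.6   0.45  1.3  -0.    1.39 -0.78]
```

View pics/i1.png

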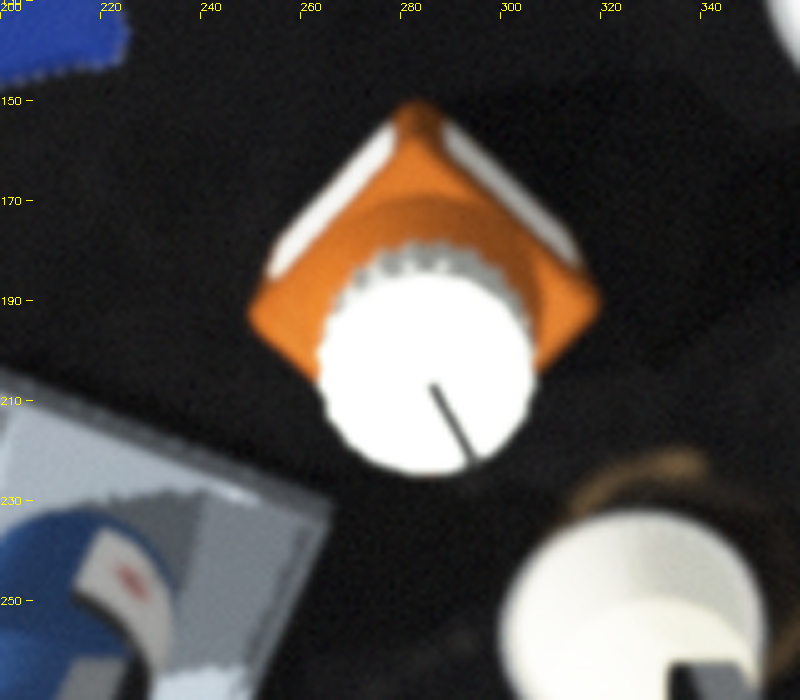

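```bash
python3 - <<'E'
from h import *
import pickle
w=pickle.load(open("c4.pkl","rb")); a,b=pickle.load(open("c0.pkl","rb"))
c=ray(w,(285.3,205),.1); print("cap c",c, "scene/side",ray(a,(320,271.5),.1))
L,Rr,B=[ray(w,q,.058) for q in [(250,192),(319.5,190.5),(283,151)]]
print("corners",L,Rr,B,"mid",(L+Rr)/2, "side len",np.linalg.norm(L-B),np.linalg.norm(Rr-B))
ang=lambda v:np.degrees(np.arctan2(v[1],v[0]))
print("edge angles",ang(B-L),ang(Rr-B),"diag",ang(Rr-L))
print("line ang",ang(ray(w,(294.5,222),.1)-ray(w,(286.5,207),.1)))
d=ray(a,(317.5,282.5),.066); print("dot",d,ang(d-c))
E
```

```text
cap c [ 0.63124166 -0.2863007   0.1       ] scene/side [ 0.62799664 -0.28910537  0.1       ]
corners [ 0.59726176 -0.29202272  0.058     ] [ 0.66463106 -0.27807501  0.058     ] [ 0.62207218 -0.24660488  0.058     ] mid [ 0.63094641 -0.28504886  0.058     ] side len 0.05175265389087546 0.05293039838267315
edge angles 61.35352278988477 -36.481046810470176 diag 11.696898048590608
line ang -52.371906708792416
dot [ 0.62008477 -0.3042957   0.066     ] -121.79888549340525
```

Bottle C's yaw is about 56.7°, from the body diagonal and the dot at -122°. Its cap line points to -52.4°, so it is about 71° loose. I grip at J=37.6°, so that the jaws end up square to the bottle.

```bash
python3 - <<'E'
from h import *
print(delta(.6305,-.2868,.13,np.radians(37.6)))
E
```

```text
2.4 3.2 58.0 rz -0.475
```

step_arm(targets="2 3 0 0 0 -0.16;2 3 0 0 0 -0.32;2 3 20 0 0 -0.475;2 3 60 0 0 -0.475;2 3 100 0 0 -0.475;2 3 126 0 0 -0.475;2 3 126 0 0 -0.475;2 3 126 0 0 -0.475")

```text
time_s: 16.8
eef_pos: [0.6316, -0.2872, 0.0638]
eef_rot: [0.001, 0.441, 0.897, -0.0]
wrist_force: [0.3, -0.0, 0.3]
opening: 0.603
```

```bash
python3 - <<'E'
from h import *
show()
w=cam("wrist"); crop(w,"i2.png",180,150,200,200,3)
E
```

```text
t 16.8 p [ 0.6316 -0.2872  0.0638] J 0.657 tilt [ 0.0018 -0.0013  0.    ] F [ 0.3 -0.   0.3] T [-0.    0.03  0.01] open 0.603 q [-0.6   0.57  1.38 -0.    1.19 -1.25]
```

View pics/i2.png

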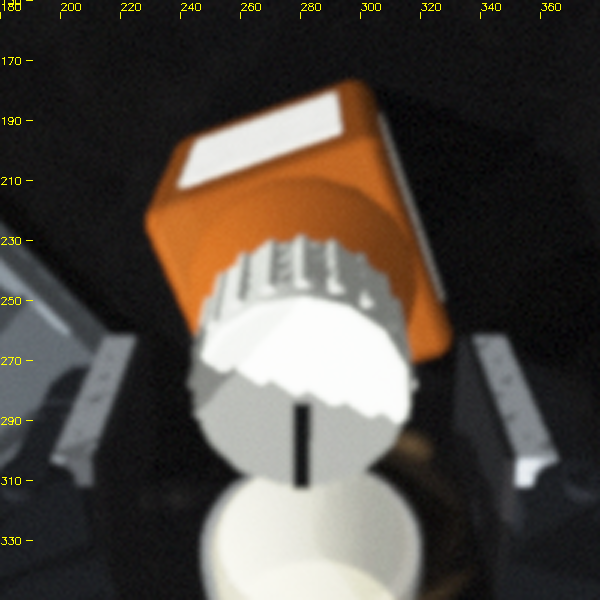

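step_arm(targets="0 0 0 0 0 0;0 0 0 0 0 0;0 0 0 0 0 0;0 0 0 0 0 0", grip=0)

```text
time_s: 17.35
eef_pos: [0.6321, -0.287, 0.0647]
eef_rot: [0.002, 0.441, 0.898, -0.001]
wrist_force: [-2.7, 0.0, 6.4]
opening: 0.386
```

step_arm(targets="0 0 0 0 0 0.12;0 0 0 0 0 0.26;0 0 0 0 0 0.4;0 0 0 0 0 0.54;0 0 0 0 0 0.68;0 0 0 0 0 0.82;0 0 0 0 0 0.96;0 0 0 0 0 1.1")

```text
time_s: 18.35
eef_pos: [0.6316, -0.2872, 0.0647]
eef_rot: [0.001, 0.846, 0.533, 0.0]
wrist_force: [-3.5, -0.6, 8.4]
opening: 0.386
```

step_arm(targets="0 0 0 0 0 0.1;0 0 0 0 0 0.2;0 0 0 0 0 0.3;0 0 0 0 0 0.3")

```text
time_s: 18.85
eef_pos: [0.6329, -0.2866, 0.0645]
eef_rot: [0.002, 0.915, 0.403, 0.001]
wrist_force: [2.1, 0.0, 5.3]
opening: 0.383
```

```bash
python3 - <<'E'
from h import *
show()
w=cam("wrist"); crop(w,"i3.png",180,150,200,200,3)
E
```

```text
t 18.85 p [ 0.6329 -0.2866  0.0645] J -0.7412 tilt [ 0.0041 -0.0022  0.    ] F [2.1 0.  5.3] T [-0.06 -0.33  0.02] open 0.383 q [-0.6   0.57  1.38  0.    1.18  0.15]
```

View pics/i3.png

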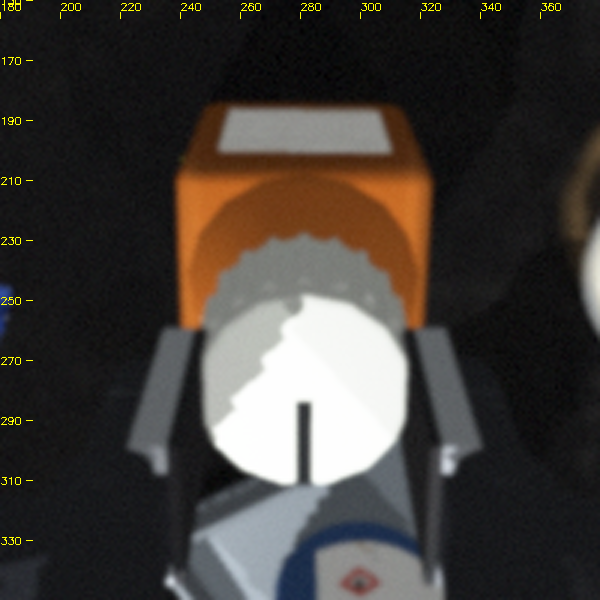

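The bottle sits square to the jaws and turned along at the end, so the cap is at its stop. I check the door and rack pose with both fixed cameras before carrying.

```bash
python3 - <<'E'
from h import *
a=cam("scene"); b=cam("side"); crop(a,"j1.png",195,110,110,90,7); crop(b,"j2.png",0,190,180,190,4)
import pickle; pickle.dump((a,b),open("c5.pkl","wb"))
E
```

```text
(no output)
```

View pics/j1.png

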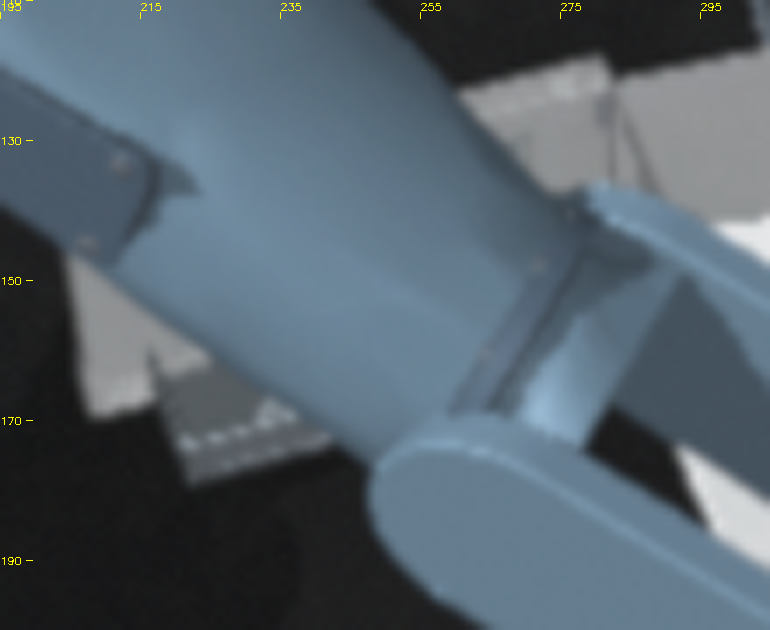

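View pics/j2.png

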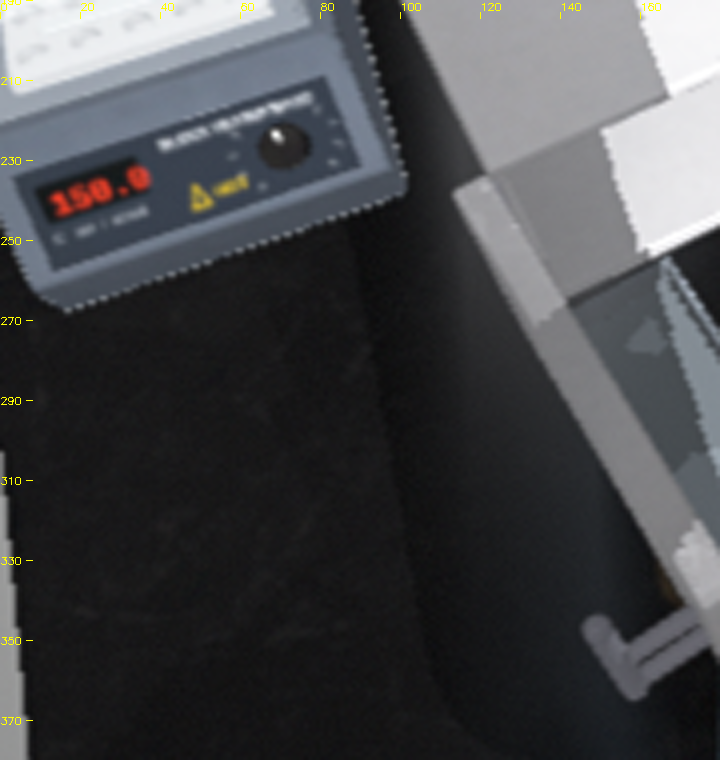

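```bash
python3 - <<'E'
from h import *
import pickle
a,b=pickle.load(open("c5.pkl","rb"))
print("handle",ray(b,(149.3,346),.144))
i1=ray(b,(122.5,233.7),.148);i2=ray(b,(165,307),.148) 
o1=ray(b,(114,238),.148); o2=ray(b,(165,329),.148)
# inner edge second pt from crop line at (660,480)
print(i1,i2,o1,o2); v=o2-o1; print("outer edge ang",np.degrees(np.arctan2(v[1],v[0])))
H=[.6231,.2552]
for th in (1.48,1.5,1.52): 
  q=np.array([[*door(th,-.022,y,H),.148] for y in (-.27,0)]+[[*door(th,-.002,y,H),.148] for y in (-.27,0)]+[[*door(th,-.062,-.246,H),.144]]); print(th,((proj(b,q)-[0,190])*4).round(0).tolist())
c=a
for th in (1.48,1.5,1.52):print([(proj(a,[[*door(th,x,y,H),.052]])[0]-[195,110])*7 for x,y in ((-.002,-.24),(.063,-.24),(.063,-.036))])
E
```

```text
handle [0.37152357 0.26780344 0.144     ]
[0.6237106  0.25351187 0.148     ] [0.42822689 0.22157152 0.148     ] [0.62046384 0.27186279 0.148     ] [0.38766457 0.23385949 0.148     ]
outer edge ang -170.72853513219025
1.48 [[708.0, 612.0], [447.0, 198.0], [748.0, 585.0], [483.0, 179.0], [602.0, 626.0]]
1.5 [[697.0, 619.0], [447.0, 197.0], [737.0, 592.0], [483.0, 179.0], [590.0, 631.0]]
1.52 [[685.0, 625.0], [447.0, 197.0], [726.0, 599.0], [483.0, 179.0], [578.0, 635.0]]
[array([140.73388421, 353.99656738]), array([183.12067452, 450.56313716]), array([583.64571699, 331.79176641])]
[array([137.85054873, 346.98009848]), array([177.47154443, 443.99344333]), array([580.68770585, 331.44855395])]
[array([135.16803251, 339.93525176]), array([172.01797696, 437.35003539]), array([577.73914696, 331.06122491])]
```

```bash
python3 - <<'E'
from h import *
H=[.6231,.2552]
for n,y in (("r0",-.072),("r1",-.138),("r2",-.204)): print(n,door(1.493,.029,y,H).round(4))
o,Rm,J=state();p=o["eef_pos"]
for q in [(.632,-.287,.137,-.742),(.545,-.25,.137,-.19),(.53,-.15,.137,-.19),(.53,0,.137,-.19)]: print(delta(*q))
E
```

```text
r0 [0.5579 0.2131]
r1 [0.493  0.2007]
r2 [0.4282 0.1882]
-0.9 -0.3 -72.5 rz 0.002
-32.2 -89.5 -72.5 rz -0.550
31.6 -168.0 -72.5 rz -0.550
142.4 -269.2 -72.5 rz -0.550
```

step_arm(targets="0 0 -15 0 0 0;0 0 -40 0 0 0;0 0 -72 0 0 0;-10 -30 -72 0 0 -0.15;-21 -60 -72 0 0 -0.3;-32 -90 -72 0 0 -0.45;-32 -90 -72 0 0 -0.55;-32 -90 -72 0 0 -0.55")

```text
time_s: 20.0
eef_pos: [0.5426, -0.2484, 0.1345]
eef_rot: [-0.0, 0.772, 0.636, -0.0]
wrist_force: [-0.8, -0.1, -3.0]
opening: 0.383
```

```bash
python3 - <<'E'
from h import *
show();
for q in [(.53,-.15,.137,-.19),(.53,0,.137,-.19),(.56,.12,.137,.19)]: print(delta(*q))
a=cam("scene");b=cam("side"); crop(a,"k1.png",190,140,200,200,3); crop(b,"k2.png",180,120,240,200,3)
E
```

```text
t 20.0 p [ 0.5426 -0.2484  0.1345] J -0.1922 tilt [-0.0004  0.0002  0.    ] F [-0.8 -0.1 -3. ] T [-0.01  0.01  0.04] open 0.383 q [-0.63  0.3   1.61 -0.    1.23 -0.44]
94.2 -31.2 -2.5 rz -0.002
241.5 -59.8 -2.5 rz -0.002
365.0 -53.3 -2.5 rz -0.382
```

View pics/k1.png

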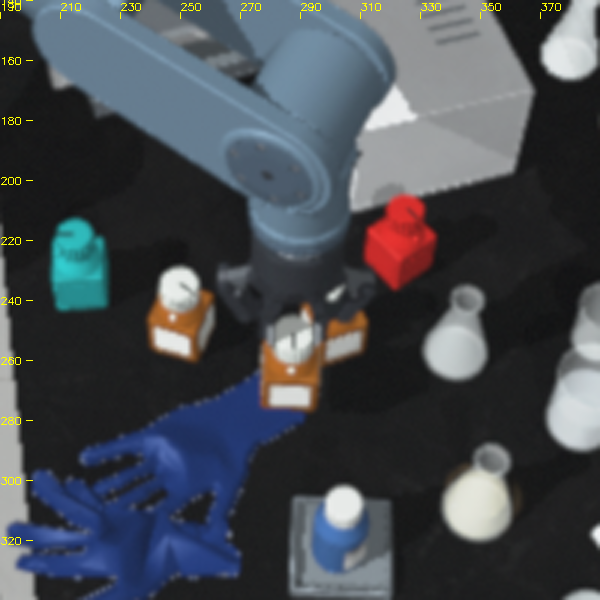

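View pics/k2.png

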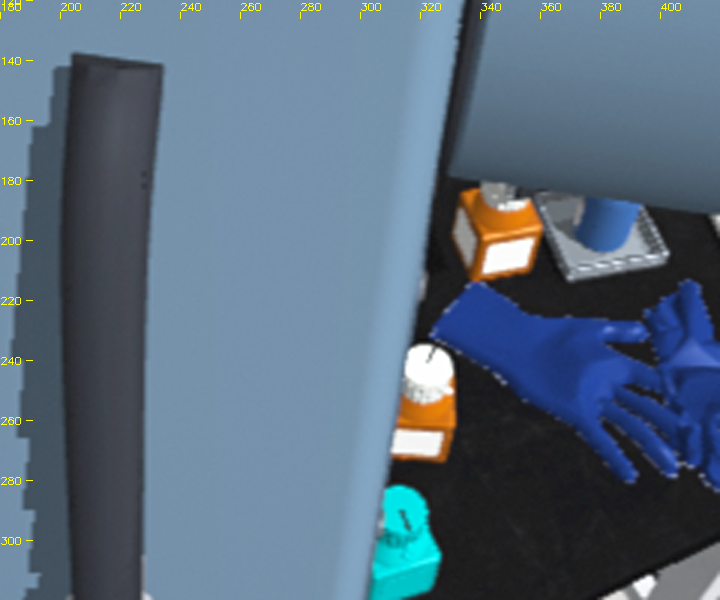

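In the scene view bottle C hangs upright with the cap line over the dot, around (287,255) and (287,263), so it is tight. A and B are in place, so I pass between them.

step_arm(targets="47 -16 -2 0 0 0;94 -31 -2 0 0 0;143 -41 -2 0 0 0;192 -50 -2 0 0 0;241 -60 -2 0 0 0;241 -60 -2 0 0 0")

```text
time_s: 20.85
eef_pos: [0.5299, 0.0027, 0.1361]
eef_rot: [-0.001, 0.771, 0.637, 0.0]
wrist_force: [-0.2, -1.4, -3.8]
opening: 0.38
```

```bash
python3 - <<'E'
from h import *
show();
for q in [(.56,.10,.137,.19),(.558,.213,.137,.19)]: print(delta(*q))
E
```

```text
t 20.85 p [0.5299 0.0027 0.1361] J -0.1885 tilt [-0.0006  0.0011  0.    ] F [-0.2 -1.4 -3.8] T [-0.22  0.01  0.  ] open 0.38 q [-0.22  0.15  1.78  0.    1.21 -0.03]
101.2 11.4 -0.9 rz -0.379
211.8 -11.8 -0.9 rz -0.379
```

step_arm(targets="50 6 -3 0 0 -0.13;101 11 -3 0 0 -0.26;101 11 -3 0 0 -0.379;145 2 -3 0 0 -0.379;185 -6 -3 0 0 -0.379;212 -12 -3 0 0 -0.379;212 -12 -3 0 0 -0.379")

```text
time_s: 21.72
eef_pos: [0.559, 0.2108, 0.139]
eef_rot: [-0.0, 0.637, 0.77, -0.0]
wrist_force: [0.5, -0.9, -2.6]
opening: 0.386
```

```bash
python3 - <<'E'
from h import *
show();print(delta(.558,.213,.137,.19))
a=cam("scene");w=cam("wrist"); crop(a,"l1.png",190,90,140,110,5); crop(w,"l2.png",150,130,260,210,3)
E
```

```text
t 21.73 p [0.559  0.2108 0.139 ] J 0.1883 tilt [-0.0002 -0.0001  0.    ] F [ 0.5 -0.9 -2.6] T [-0.16  0.07 -0.03] open 0.386 q [ 0.16  0.29  1.61 -0.    1.24 -0.03]
2.3 -0.6 2.0 rz -0.002
```

View pics/l1.png

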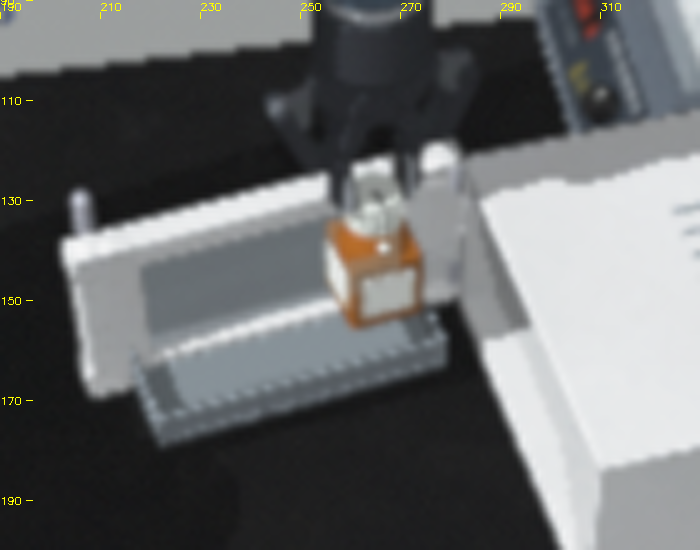

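View pics/l2.png

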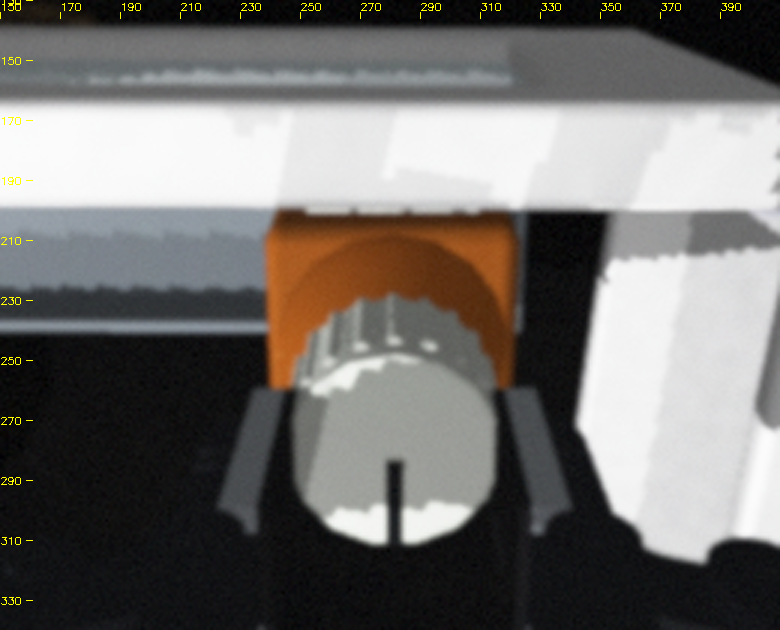

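```bash
python3 - <<'E'
from h import *
w=cam("wrist");H=[.6231,.2552]
for th in (1.48,1.493,1.505):
  print(th,proj(w,[[*door(th,.061,-.039,H),.052],[*door(th,.061,-.150,H),.052],[*door(th,-.002,-.04,H),.148],[*door(th,-.002,-.2,H),.148]]).round(1).tolist())
E
```

```text
1.48 [[318.1, 238.1], [193.8, 239.9], [338.9, 200.7], [41.2, 205.2]]
1.493 [[317.2, 237.6], [192.7, 237.9], [339.0, 199.8], [40.0, 200.6]]
1.505 [[316.4, 237.1], [191.7, 236.0], [339.1, 198.9], [39.0, 196.3]]
```

The rack lines (rail at row 238, panel edge at row 200) match the model at 1.493 rad. I lower the bottle.

step_arm(targets="1 0 15 0 0 0;2 0 30 0 0 0;2 0 40 0 0 0;2 0 44 0 0 0;2 0 45 0 0 0")

```text
time_s: 22.5
eef_pos: [0.558, 0.2115, 0.0949]
eef_rot: [-0.0, 0.638, 0.77, -0.001]
wrist_force: [-7.0, -1.9, 9.0]
opening: 0.38
```

```bash
python3 - <<'E'
from h import *
show()
a=cam("scene");crop(a,"l3.png",190,90,140,110,5)
E
```

```text
t 22.5 p [0.558  0.2115 0.0949] J 0.1872 tilt [-0.0015 -0.0007  0.    ] F [-7.  -1.9  9. ] T [-0.44  1.31  0.01] open 0.38 q [ 0.16  0.35  1.64 -0.    1.16 -0.02]
```

View pics/l3.png

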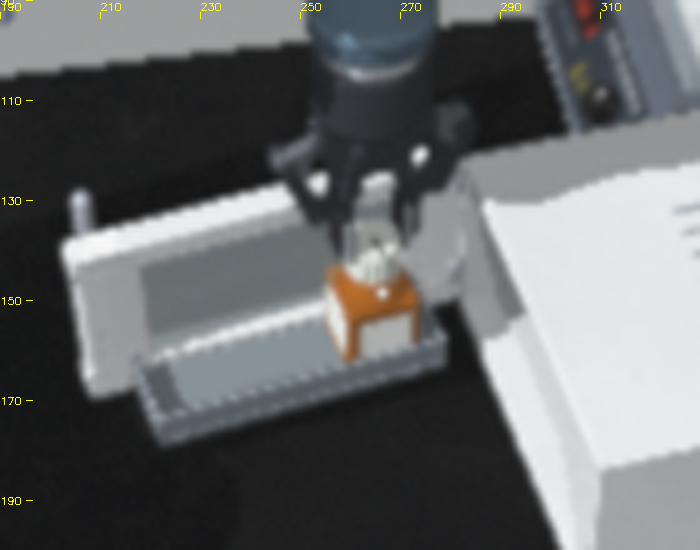

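step_arm(targets="0 0 0 0 0 0;0 0 0 0 0 0", grip=52)

```text
time_s: 22.8
eef_pos: [0.5591, 0.2118, 0.0946]
eef_rot: [0.0, 0.638, 0.77, 0.001]
wrist_force: [-0.6, -0.2, 1.3]
opening: 0.518
```

```bash
python3 - <<'E'
from h import *
show()
w=cam("wrist");crop(w,"l4.png",150,130,260,210,3)
E
```

```text
t 22.8 p [0.5591 0.2118 0.0946] J 0.187 tilt [0.0015 0.0003 0.    ] F [-0.6 -0.2  1.3] T [-0.01  0.02  0.04] open 0.518 q [ 0.16  0.35  1.64  0.    1.16 -0.02]
```

View pics/l4.png

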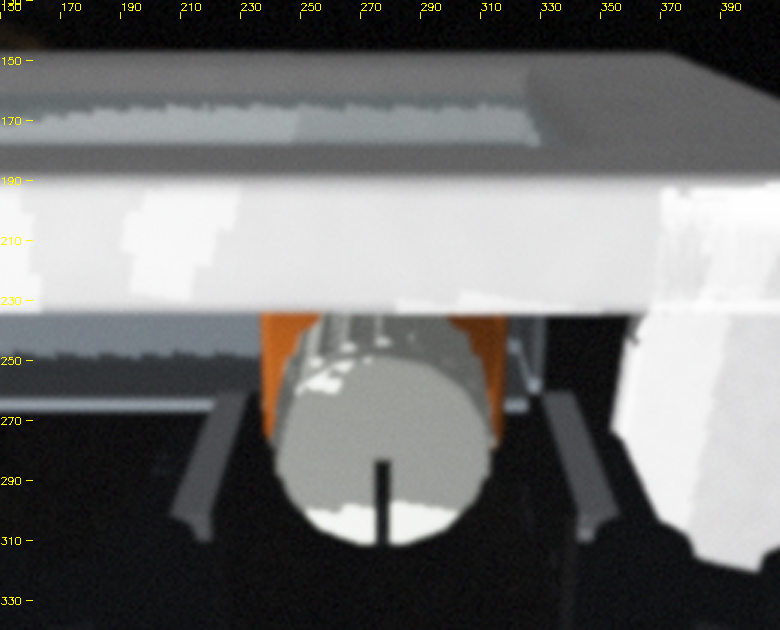

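Bottle C stands free in the rack. I rise and go to bottle B.

step_arm(targets="0 0 -40 0 0 0;0 0 -90 0 0 0;0 0 -120 0 0 0;0 0 -120 0 0 0")

```text
time_s: 23.35
eef_pos: [0.5606, 0.2121, 0.2176]
eef_rot: [0.002, 0.638, 0.77, 0.003]
wrist_force: [0.6, 0.1, 0.2]
opening: 0.521
```

```bash
python3 - <<'E'
from h import *
show();print(delta(.60,-.165,.19))
w=cam("wrist");crop(w,"m1.png",150,100,260,210,3)
a=cam("scene");crop(a,"m2.png",190,90,200,220,3)
import pickle; pickle.dump((a,w),open("c6.pkl","wb"))
E
```

```text
t 23.35 p [0.5606 0.2121 0.2176] J 0.187 tilt [0.0067 0.0012 0.    ] F [0.6 0.1 0.2] T [-0.05 -0.02  0.01] open 0.521 q [ 0.16  0.22  1.54  0.    1.38 -0.02]
-377.9 -31.4 27.6 rz 0.000
```

View pics/m1.png

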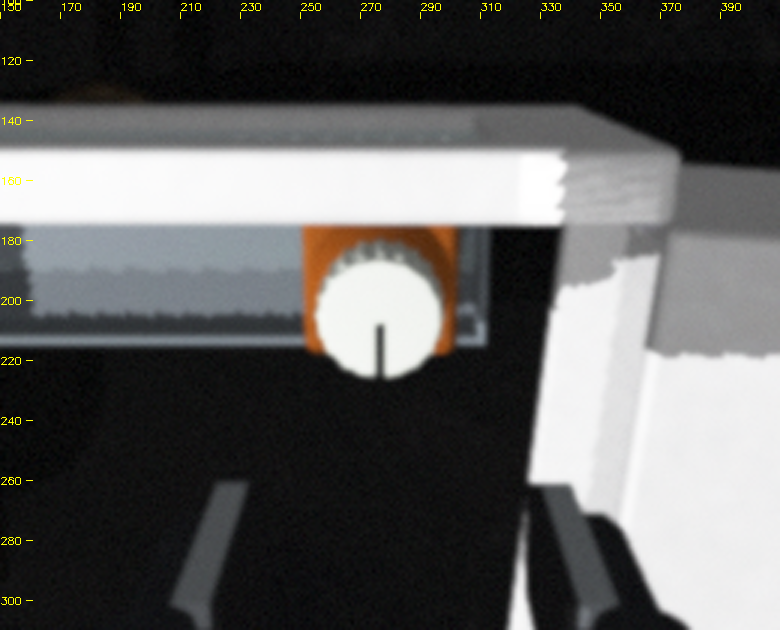

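View pics/m2.png

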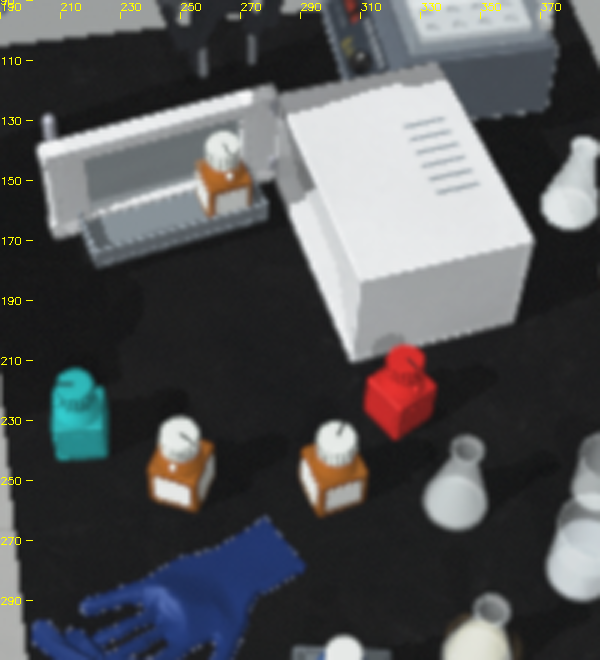

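step_arm(targets="-378 -31 0 0 0 0;-378 -31 0 0 0 0;-378 -31 0 0 0 0;-378 -31 0 0 0 0;-378 -31 0 0 0 0;-378 -31 28 0 0 0;-378 -31 28 0 0 0;-378 -31 28 0 0 0", grip=60)

```text
time_s: 24.45
eef_pos: [0.5971, -0.1653, 0.1838]
eef_rot: [-0.002, 0.639, 0.77, -0.0]
wrist_force: [0.1, -0.1, -0.5]
opening: 0.597
```

```bash
python3 - <<'E'
from h import *
show()
w=cam("wrist");crop(w,"n1.png",200,130,160,140,5)
import pickle; pickle.dump(w,open("c7.pkl","wb"))
E
```

```text
t 24.45 p [ 0.5971 -0.1653  0.1838] J 0.1855 tilt [-0.0035  0.0021  0.    ] F [ 0.1 -0.1 -0.5] T [ 0.02 -0.03 -0.05] open 0.597 q [-0.46  0.3   1.51  0.    1.34 -0.65]
```

View pics/n1.png

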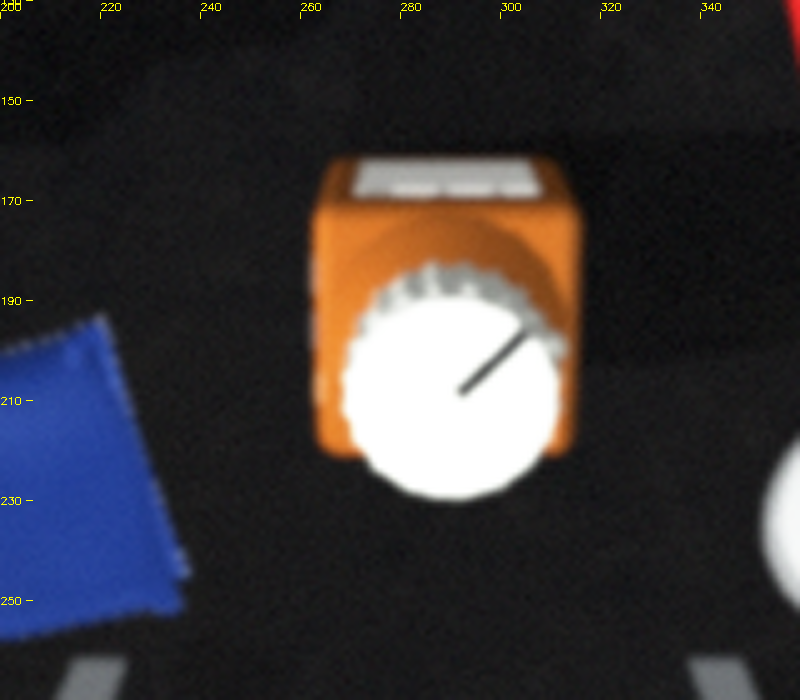

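```bash
python3 - <<'E'
from h import *
import pickle
w=pickle.load(open("c7.pkl","rb"))
ang=lambda v:np.degrees(np.arctan2(v[1],v[0]))
c=ray(w,(290.3,209.5),.1); K=[ray(w,q,.058) for q in [(263,172),(315.5,172),(314,220),(264,220)]]
print(c,np.mean(K,0),[ang(K[1]-K[0]),ang(K[2]-K[3])],np.linalg.norm(K[1]-K[0]))
l=ray(w,(305,196.5),.1); print("line",ang(l-ray(w,(292,208.5),.1)),ang(l-c))
print("dot",ray(w,(310.5,199),.068),ang(ray(w,(310.5,199),.068)-c))
print(delta(c[0],c[1],.063,np.radians(54)))
E
```

```text
[ 0.60502568 -0.16377118  0.1       ] [ 0.60495374 -0.16397804  0.058     ] [np.float64(10.677195971700513), np.float64(10.707160505309904)] 0.05027150109336346
line 55.06642568044267 53.81264633350141
dot [ 0.62465123 -0.15985311  0.068     ] 11.290159858132867
-0.7 7.4 121.9 rz -0.755
```

Bottle B: body square at 10.7°, dot at (310.5,199) in direction 11°, cap line at 54.5°, so it is about 44° loose. I grip at J=54.5°.

step_arm(targets="-1 7 0 0 0 -0.16;-1 7 0 0 0 -0.32;-1 7 0 0 0 -0.48;-1 7 20 0 0 -0.64;-1 7 60 0 0 -0.765;-1 7 100 0 0 -0.765;-1 7 121 0 0 -0.765;-1 7 121 0 0 -0.765")

```text
time_s: 25.5
eef_pos: [0.6045, -0.1635, 0.064]
eef_rot: [-0.001, 0.304, 0.953, 0.0]
wrist_force: [0.4, 0.1, -0.3]
opening: 0.599
```

```bash
python3 - <<'E'
from h import *
show()
w=cam("wrist"); crop(w,"n2.png",180,150,200,200,3)
E
```

```text
t 25.5 p [ 0.6045 -0.1635  0.064 ] J 0.9533 tilt [-0.0026  0.0014  0.    ] F [ 0.4  0.1 -0.3] T [-0.04  0.02 -0.02] open 0.599 q [-0.45  0.45  1.57  0.    1.13 -1.41]
```

View pics/n2.png

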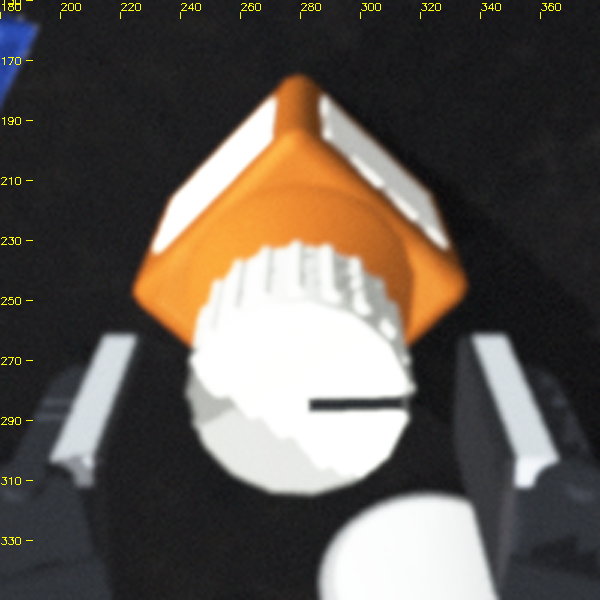

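Centred. I grip and turn clockwise by 0.76 + 0.16 rad.

step_arm(targets="0 0 0 0 0 0;0 0 0 0 0 0;0 0 0 0 0 0;0 0 0 0 0 0", grip=0)

```text
time_s: 26.05
eef_pos: [0.6068, -0.1658, 0.0677]
eef_rot: [0.002, 0.305, 0.952, -0.0]
wrist_force: [-0.4, 0.4, 7.6]
opening: 0.379
```

step_arm(targets="0 0 0 0 0 0.12;0 0 0 0 0 0.25;0 0 0 0 0 0.38;0 0 0 0 0 0.51;0 0 0 0 0 0.64;0 0 0 0 0 0.77;0 0 0 0 0 0.92;0 0 0 0 0 0.92")

```text
time_s: 27.05
eef_pos: [0.6069, -0.1659, 0.0676]
eef_rot: [0.002, 0.696, 0.718, 0.001]
wrist_force: [-1.1, 0.7, 5.7]
opening: 0.374
```

```bash
python3 - <<'E'
from h import *
show()
w=cam("wrist"); crop(w,"n3.png",180,150,200,200,3)
a=cam("scene"); crop(a,"n4.png",190,90,200,220,3)
E
```

```text
t 27.05 p [ 0.6069 -0.1659  0.0676] J 0.03 tilt [ 0.0038 -0.0015  0.    ] F [-1.1  0.7  5.7] T [ 0.17 -0.01  0.03] open 0.374 q [-0.46  0.44  1.57  0.    1.13 -0.49]
```

View pics/n3.png

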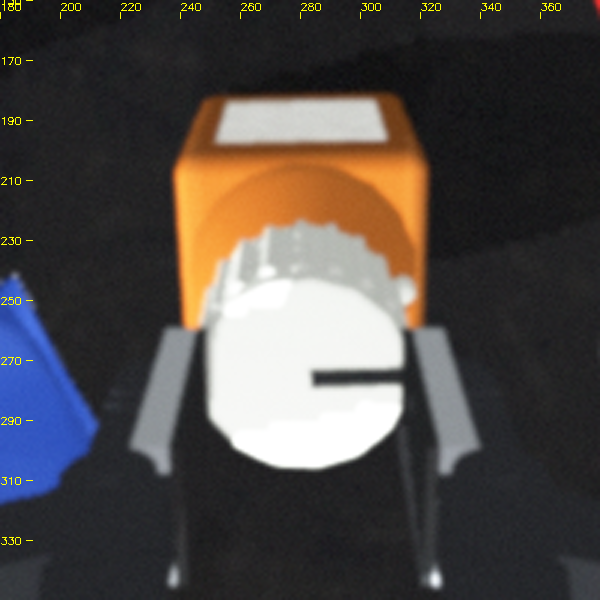

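View pics/n4.png

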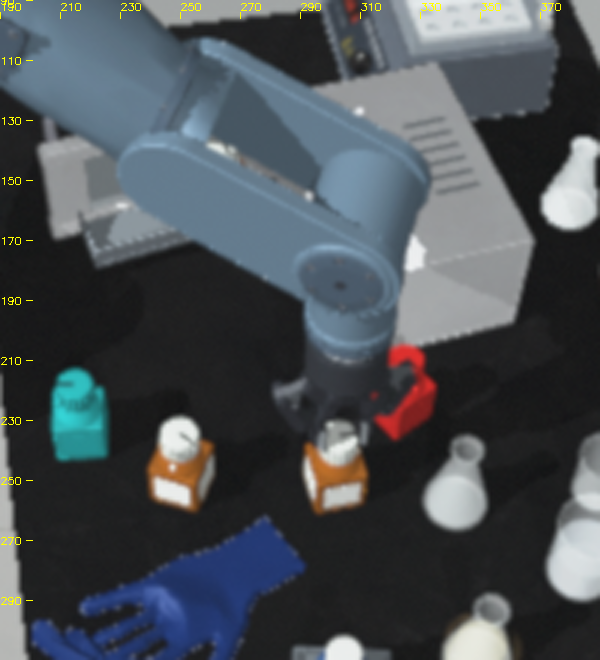

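The cap line now lies over the dot at (315,247), so B is tight and square. I lift it and carry it to rack_1.

```bash
python3 - <<'E'
from h import *
import pickle
a,w=pickle.load(open("c6.pkl","rb")); print("C cap",ray(w,(276,204.5),.13),ray(a,(264,139),.13))
for q in [(.607,-.166,.14),(.5,.07,.14,.187),(.4925,.2005,.14,.187)]: print(delta(*q))
E
```

```text
C cap [0.55679649 0.21451371 0.13      ] [0.55500765 0.20495671 0.13      ]
-0.1 0.0 -72.3 rz 0.000
239.2 -99.5 -72.3 rz -0.155
369.8 -102.8 -72.3 rz -0.155
```

step_arm(targets="0 0 -15 0 0 0;0 0 -40 0 0 0;0 0 -72 0 0 0;40 -16 -72 0 0 -0.05;80 -33 -72 0 0 -0.1;120 -50 -72 0 0 -0.15;160 -66 -72 0 0 -0.155;200 -83 -72 0 0 -0.155")

```text
time_s: 28.15
eef_pos: [0.5155, 0.0332, 0.1381]
eef_rot: [0.0, 0.638, 0.77, 0.0]
wrist_force: [0.4, 0.0, -1.8]
opening: 0.374
```

```bash
python3 - <<'E'
from h import *
show()
for q in [(.5,.07,.14,.187),(.4925,.2005,.14,.187)]: print(delta(*q))
a=cam("scene");crop(a,"o1.png",190,90,200,220,3)
E
```

```text
t 28.15 p [0.5155 0.0332 0.1381] J 0.1867 tilt [ 0.0011 -0.0001  0.    ] F [ 0.4  0.  -1.8] T [ 0.04 -0.02  0.  ] open 0.374 q [-0.17  0.12  1.82  0.    1.2  -0.35]
39.0 -8.4 -1.9 rz -0.000
168.7 8.5 -1.9 rz -0.000
```

View pics/o1.png

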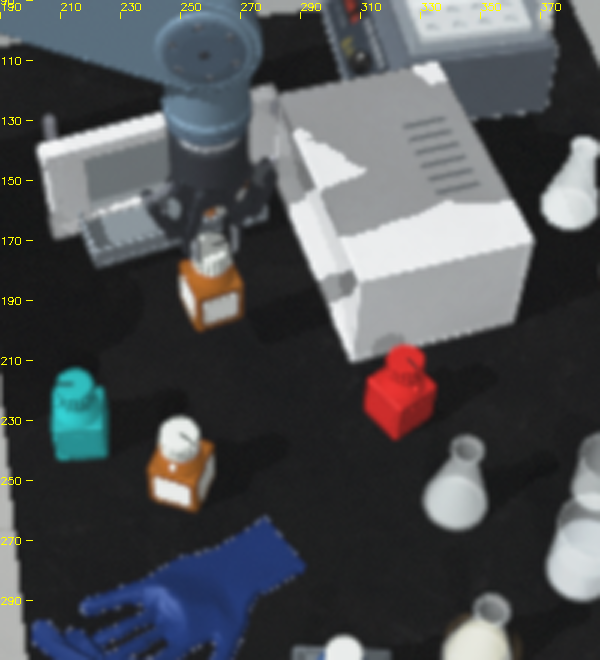

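step_arm(targets="39 -8 -3 0 0 0;80 -2 -3 0 0 0;120 4 -3 0 0 0;150 7 -3 0 0 0;168 9 -3 0 0 0;168 9 -3 0 0 0")

```text
time_s: 28.95
eef_pos: [0.4936, 0.1993, 0.1405]
eef_rot: [0.0, 0.637, 0.771, 0.0]
wrist_force: [0.2, 0.4, -1.8]
opening: 0.377
```

```bash
python3 - <<'E'
from h import *
show();print(delta(.4925,.2005,.0975,.187))
w=cam("wrist");crop(w,"o2.png",150,130,260,210,3)
H=[.6231,.2552]
for th in (1.48,1.493,1.505):
  print(th,proj(w,[[*door(th,.061,-.2,H),.052],[*door(th,-.002,-.2,H),.148],[*door(th,-.002,-.08,H),.148]]).round(1).tolist())
E
```

```text
t 28.95 p [0.4936 0.1993 0.1405] J 0.1887 tilt [ 0.0003 -0.0002  0.    ] F [ 0.2  0.4 -1.8] T [-0.   -0.07 -0.03] open 0.377 q [ 0.16  0.15  1.77 -0.    1.21 -0.03]
1.4 -0.8 43.0 rz 0.002
1.48 [[212.4, 242.7], [165.9, 208.9], [386.3, 206.0]]
1.493 [[211.3, 240.1], [165.4, 204.3], [386.6, 204.1]]
1.505 [[210.3, 237.6], [164.9, 200.1], [386.8, 202.4]]
```

View pics/o2.png

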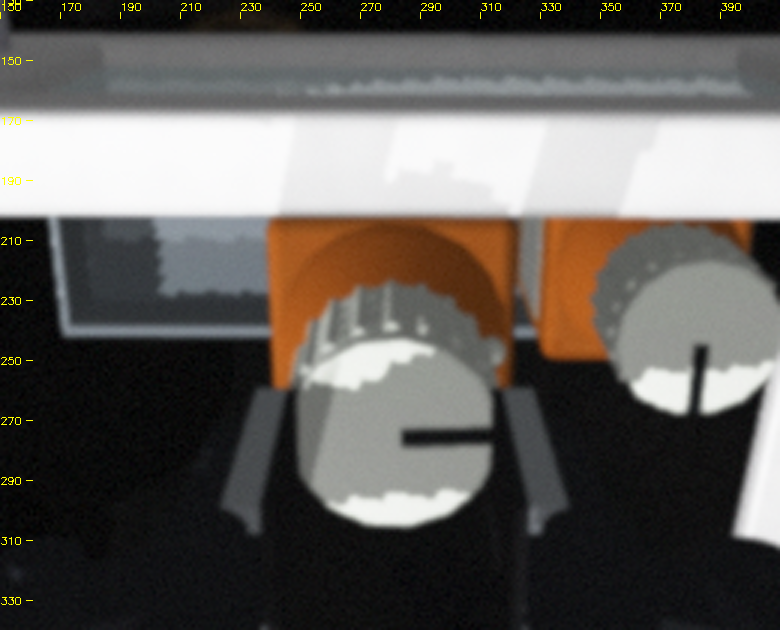

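step_arm(targets="-1 -1 15 0 0 0;-1 -1 30 0 0 0;-1 -1 39 0 0 0;-1 -1 42 0 0 0;-1 -1 44 0 0 0")

```text
time_s: 29.62
eef_pos: [0.4929, 0.1973, 0.0978]
eef_rot: [-0.0, 0.638, 0.77, -0.001]
wrist_force: [-10.2, -3.0, 22.8]
opening: 0.374
```

```bash
python3 - <<'E'
from h import *
show()
a=cam("scene");crop(a,"o3.png",190,90,140,110,5)
E
```

```text
t 29.62 p [0.4929 0.1973 0.0978] J 0.1871 tilt [-0.0007 -0.0007  0.    ] F [-10.2  -3.   22.8] T [-0.54  2.06  0.05] open 0.374 q [ 0.16  0.21  1.81 -0.    1.13 -0.03]
```

View pics/o3.png

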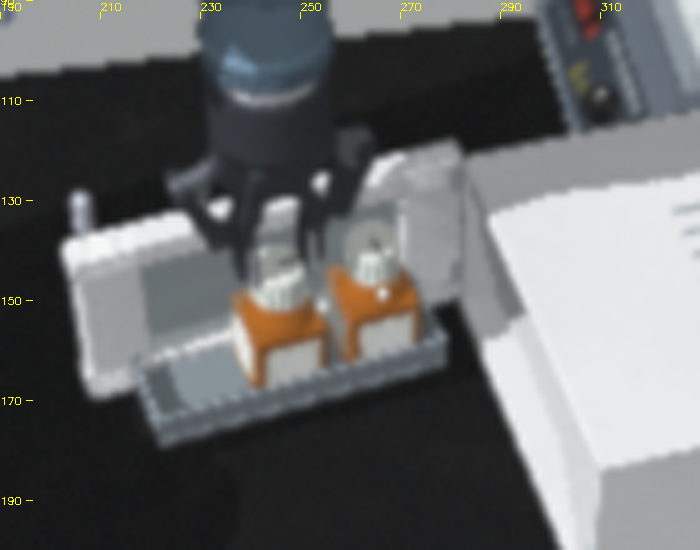

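step_arm(targets="0 0 -2 0 0 0;0 0 -2 0 0 0;0 0 -2 0 0 0", grip=52)

```text
time_s: 30.05
eef_pos: [0.4929, 0.1976, 0.0981]
eef_rot: [0.0, 0.638, 0.77, 0.0]
wrist_force: [-0.9, 1.0, -0.3]
opening: 0.516
```

step_arm(targets="0 0 -40 0 0 0;0 0 -90 0 0 0;0 0 -120 0 0 0;0 0 -120 0 0 0")

```text
time_s: 30.55
eef_pos: [0.4947, 0.198, 0.221]
eef_rot: [0.002, 0.638, 0.77, 0.002]
wrist_force: [-0.0, 0.6, -0.7]
opening: 0.52
```

```bash
python3 - <<'E'
from h import *
show();print(delta(.4545,-.136,.19))
w=cam("wrist");crop(w,"p1.png",150,100,260,210,3)
a=cam("scene");crop(a,"p2.png",190,90,200,220,3)
import pickle; pickle.dump((a,w),open("c8.pkl","wb"))
E
```

```text
t 30.55 p [0.4947 0.198  0.221 ] J 0.1871 tilt [0.0057 0.0009 0.    ] F [-0.   0.6 -0.7] T [ 0.   -0.02 -0.02] open 0.52 q [ 0.16  0.07  1.7   0.    1.37 -0.03]
-320.7 -101.6 31.0 rz 0.000
```

View pics/p1.png

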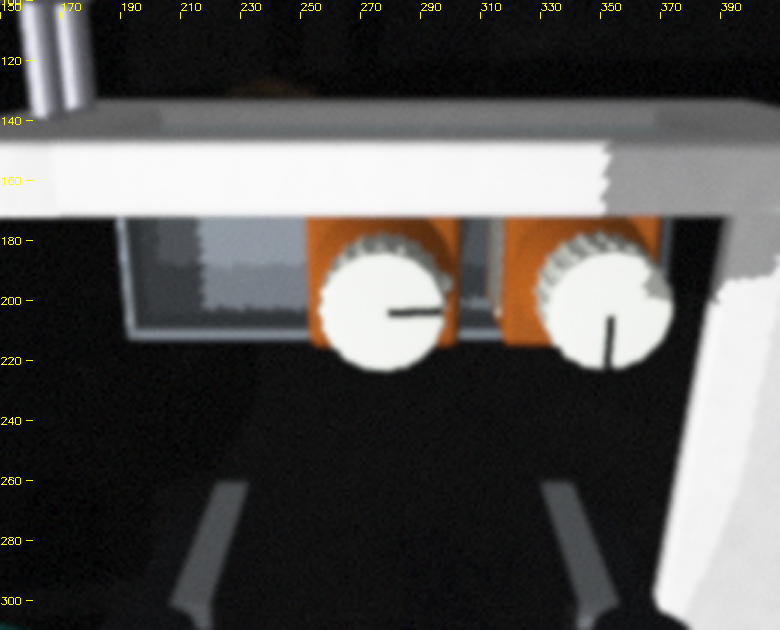

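View pics/p2.png

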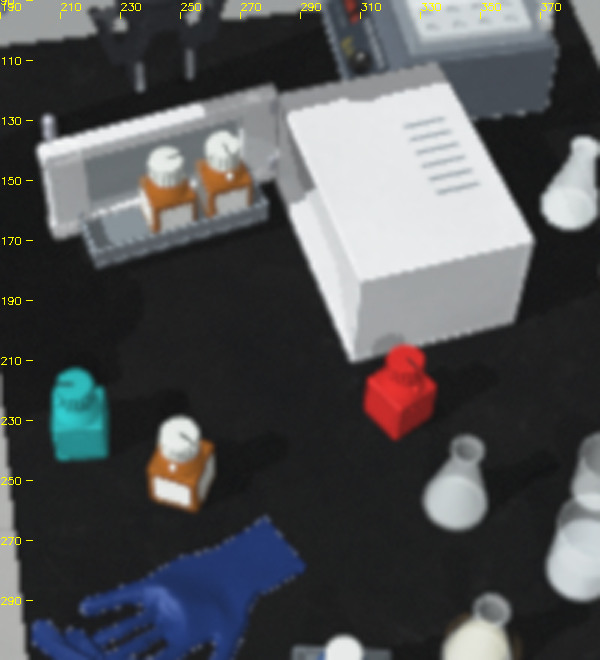

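C and B stand in the rack with a free place at its far end. I go to A, still at scene (250,245).

step_arm(targets="-321 -102 0 0 0 0;-321 -102 0 0 0 0;-321 -102 0 0 0 0;-321 -102 0 0 0 0;-321 -102 0 0 0 0;-321 -102 31 0 0 0;-321 -102 31 0 0 0;-321 -102 31 0 0 0", grip=60)

```text
time_s: 31.65
eef_pos: [0.4519, -0.1358, 0.1865]
eef_rot: [-0.001, 0.638, 0.77, 0.0]
wrist_force: [0.2, -0.1, 0.4]
opening: 0.603
```

```bash
python3 - <<'E'
from h import *
show()
w=cam("wrist");crop(w,"q1.png",200,130,160,140,5)
a=cam("scene")
import pickle; pickle.dump(w,open("c9.pkl","wb"))
E
```

```text
t 31.65 p [ 0.4519 -0.1358  0.1865] J 0.187 tilt [-0.0016  0.0014  0.    ] F [ 0.2 -0.1  0.4] T [-0.02  0.    0.03] open 0.603 q [-0.54 -0.04  1.88  0.    1.3  -0.73]
```

View pics/q1.png

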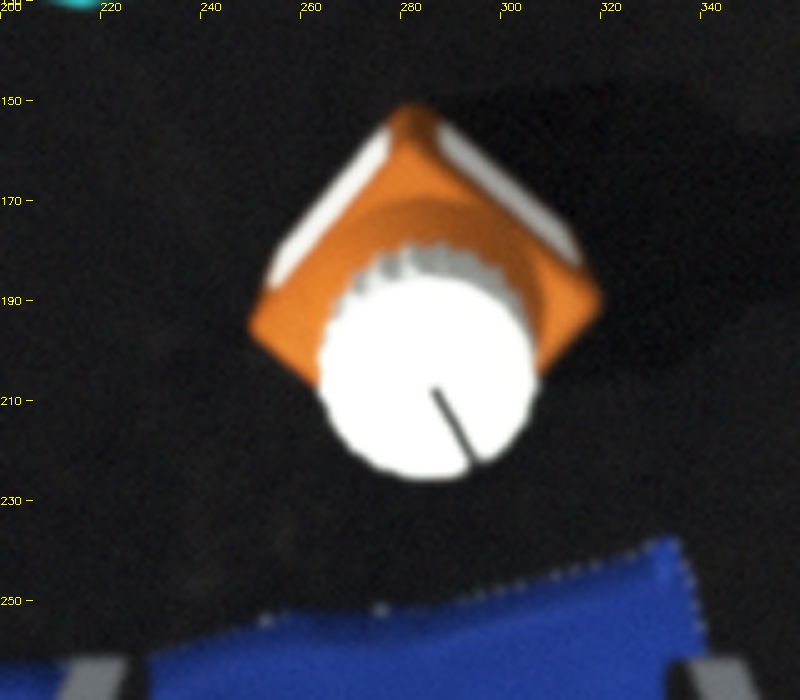

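```bash
python3 - <<'E'
from h import *
import pickle
w=pickle.load(open("c9.pkl","rb")); a,b=pickle.load(open("c0.pkl","rb"))
ang=lambda v:np.degrees(np.arctan2(v[1],v[0]))
c=ray(w,(285.5,205.3),.1)
L,Rr=[ray(w,q,.058) for q in [(250,194),(320,190.5)]]
print(c,(L+Rr)/2,"diag",ang(Rr-L),"line",ang(ray(w,(294.5,222.5),.1)-ray(w,(286.8,207.5),.1)),ang(ray(w,(294.5,222.5),.1)-c))
d=ray(a,(247.5,245.7),.066); print("dot",ang(d-c))
print(delta(c[0],c[1],.065,0))
E
```

```text
[ 0.45546291 -0.13222175  0.1       ] [ 0.45531368 -0.13169896  0.058     ] diag 13.70419204054249 line -52.910555894538724 -52.4835505568477
dot -119.11196691255866
2.9 3.3 122.6 rz 0.189
```

Bottle A: dot at about -121°, line at -52.7°, so it is about 68.6° loose. I grip at J=37.3°.

step_arm(targets="2 3 0 0 0 -0.16;2 3 0 0 0 -0.32;2 3 20 0 0 -0.464;2 3 60 0 0 -0.464;2 3 100 0 0 -0.464;2 3 122 0 0 -0.464;2 3 122 0 0 -0.464;2 3 122 0 0 -0.464")

```text
time_s: 32.75
eef_pos: [0.456, -0.1342, 0.0666]
eef_rot: [0.001, 0.443, 0.896, -0.0]
wrist_force: [0.6, 0.2, 0.3]
opening: 0.604
```

```bash
python3 - <<'E'
from h import *
show()
w=cam("wrist"); crop(w,"q2.png",180,150,200,200,3)
E
```

```text
t 32.75 p [ 0.456  -0.1342  0.0666] J 0.6522 tilt [ 0.002  -0.0011  0.    ] F [0.6 0.2 0.3] T [-0.   -0.01 -0.01] open 0.604 q [-0.54  0.14  1.97  0.    1.04 -1.19]
```

View pics/q2.png

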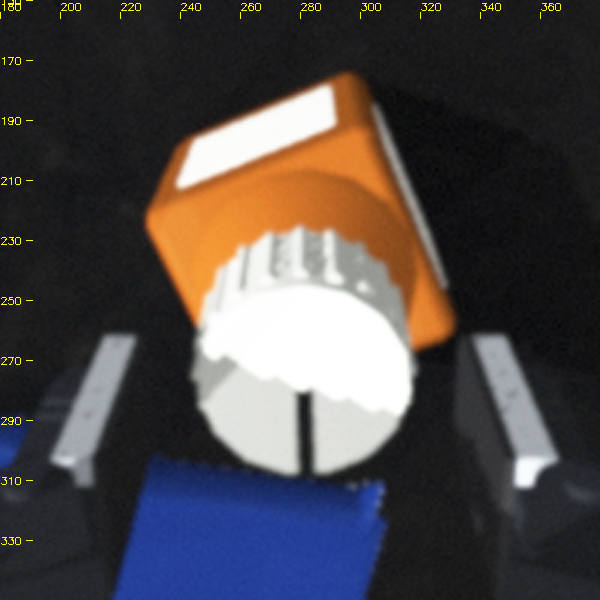

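step_arm(targets="0 0 0 0 0 0;0 0 0 0 0 0;0 0 0 0 0 0;0 0 0 0 0 0", grip=0)

```text
time_s: 33.3
eef_pos: [0.4561, -0.1346, 0.067]
eef_rot: [0.001, 0.444, 0.896, 0.0]
wrist_force: [-1.8, 2.6, 7.4]
opening: 0.377
```

step_arm(targets="0 0 0 0 0 0.12;0 0 0 0 0 0.26;0 0 0 0 0 0.4;0 0 0 0 0 0.54;0 0 0 0 0 0.68;0 0 0 0 0 0.82;0 0 0 0 0 0.96;0 0 0 0 0 1.1")

```text
time_s: 34.3
eef_pos: [0.4549, -0.1347, 0.067]
eef_rot: [0.0, 0.848, 0.53, -0.0]
wrist_force: [-5.6, 1.8, 12.2]
opening: 0.381
```

step_arm(targets="0 0 0 0 0 0.1;0 0 0 0 0 0.2;0 0 0 0 0 0.28;0 0 0 0 0 0.28")

```text
time_s: 34.8
eef_pos: [0.4561, -0.1349, 0.067]
eef_rot: [0.001, 0.913, 0.408, 0.001]
wrist_force: [-0.9, 0.3, 7.2]
opening: 0.381
```

```bash
python3 - <<'E'
from h import *
show()
w=cam("wrist"); crop(w,"q3.png",180,150,200,200,3)
a=cam("scene");crop(a,"q4.png",190,90,200,220,3)
for q in [(.455,-.133,.14),(.44,.06,.142,.187),(.428,.187,.142,.187)]: print(delta(*q))
E
```

```text
t 34.8 p [ 0.4561 -0.1349  0.067 ] J -0.7299 tilt [ 0.0026 -0.0015  0.    ] F [-0.9  0.3  7.2] T [ 0.18  0.24 -0.05] open 0.381 q [-0.54  0.14  1.97  0.    1.04  0.19]
0.7 -2.1 -73.0 rz 0.000
134.6 -141.9 -75.0 rz -0.916
221.4 -235.4 -75.0 rz -0.916
```

View pics/q3.png

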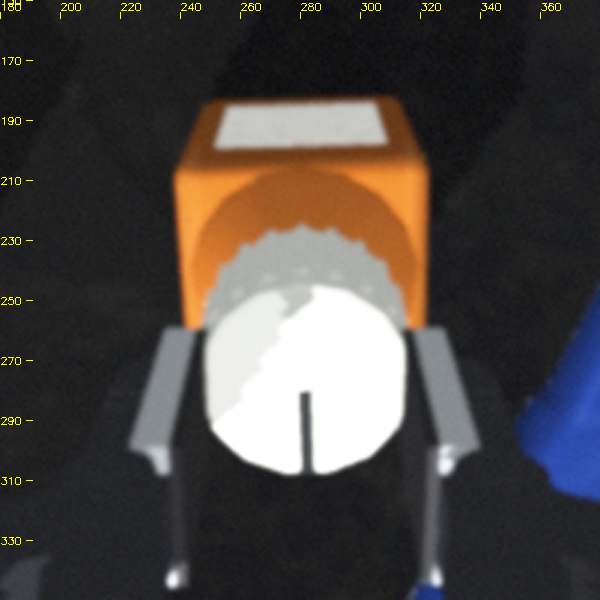

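View pics/q4.png

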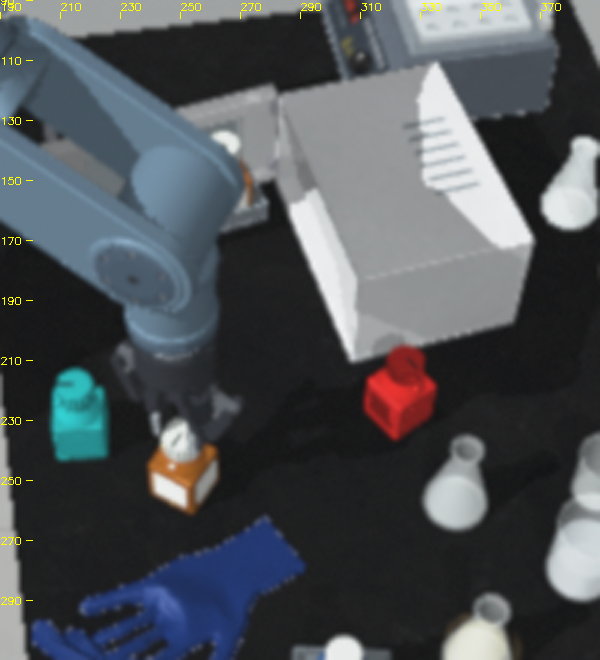

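The line is over the dot and the bottle turned along, so A is tight. I carry it to rack_2.

step_arm(targets="0 0 -15 0 0 0;0 0 -40 0 0 0;0 0 -75 0 0 0;30 -32 -75 0 0 -0.17;60 -64 -75 0 0 -0.34;90 -95 -75 0 0 -0.51;112 -118 -75 0 0 -0.68;134 -142 -75 0 0 -0.85")

```text
time_s: 35.9
eef_pos: [0.438, 0.0615, 0.1411]
eef_rot: [0.0, 0.661, 0.751, 0.0]
wrist_force: [1.0, 0.3, -2.0]
opening: 0.378
```

```bash
python3 - <<'E'
from h import *
show()
for q in [(.44,.06,.142,.187),(.428,.187,.142,.187)]: print(delta(*q))
a=cam("scene");crop(a,"r1.png",190,90,200,220,3)
E
```

```text
t 35.9 p [0.438  0.0615 0.1411] J 0.1268 tilt [ 0.0009 -0.0002  0.    ] F [ 1.   0.3 -2. ] T [-0.01 -0.02  0.02] open 0.378 q [-0.13 -0.05  1.99 -0.    1.2  -0.26]
-1.7 1.8 -0.9 rz -0.060
125.8 6.0 -0.9 rz -0.060
```

View pics/r1.png

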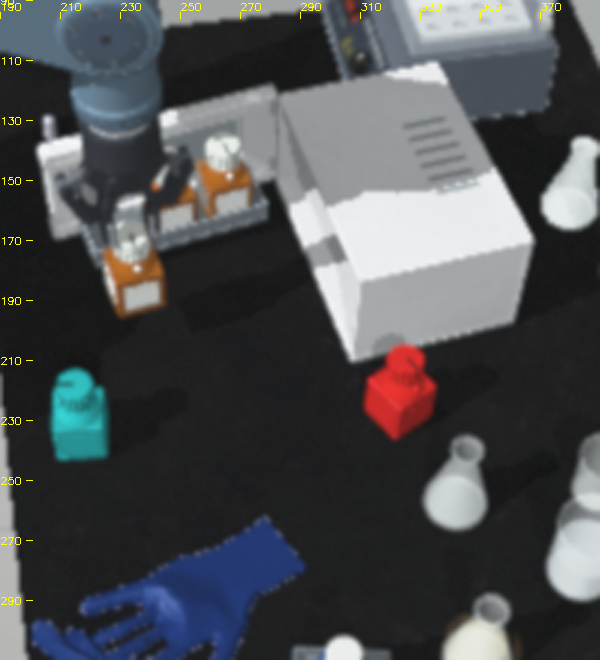

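step_arm(targets="40 2 -2 0 0 -0.06;80 4 -2 0 0 -0.06;110 5 -2 0 0 -0.06;126 6 -2 0 0 -0.06;126 6 -2 0 0 -0.06;126 6 -2 0 0 -0.06")

```text
time_s: 36.7
eef_pos: [0.4291, 0.1853, 0.1422]
eef_rot: [0.0, 0.641, 0.768, -0.0]
wrist_force: [0.3, 0.5, -2.3]
opening: 0.378
```

```bash
python3 - <<'E'
from h import *
show();print(delta(.428,.187,.0975,.187))
w=cam("wrist");crop(w,"r2.png",130,130,260,210,3)
a=cam("scene");crop(a,"r3.png",190,90,140,110,5)
H=[.6231,.2552]
for th in (1.48,1.493,1.505):
  print(th,proj(w,[[*door(th,.061,-.2,H),.052],[*door(th,.061,-.237,H),.052],[*door(th,-.002,-.2,H),.148],[*door(th,-.002,-.08,H),.148]]).round(1).tolist())
E
```

```text
t 36.7 p [0.4291 0.1853 0.1422] J 0.1804 tilt [-0.     -0.0005  0.    ] F [ 0.3  0.5 -2.3] T [-0.04 -0.02 -0.  ] open 0.378 q [ 0.15  0.    1.93 -0.    1.21 -0.03]
1.9 -0.8 44.7 rz -0.007
1.48 [[285.9, 240.1], [245.1, 241.0], [286.5, 205.0], [506.3, 200.3]]
1.493 [[285.0, 237.5], [244.0, 237.8], [286.5, 200.4], [506.7, 198.5]]
1.505 [[284.2, 235.0], [243.1, 234.9], [286.5, 196.2], [507.2, 196.8]]
```

View pics/r2.png

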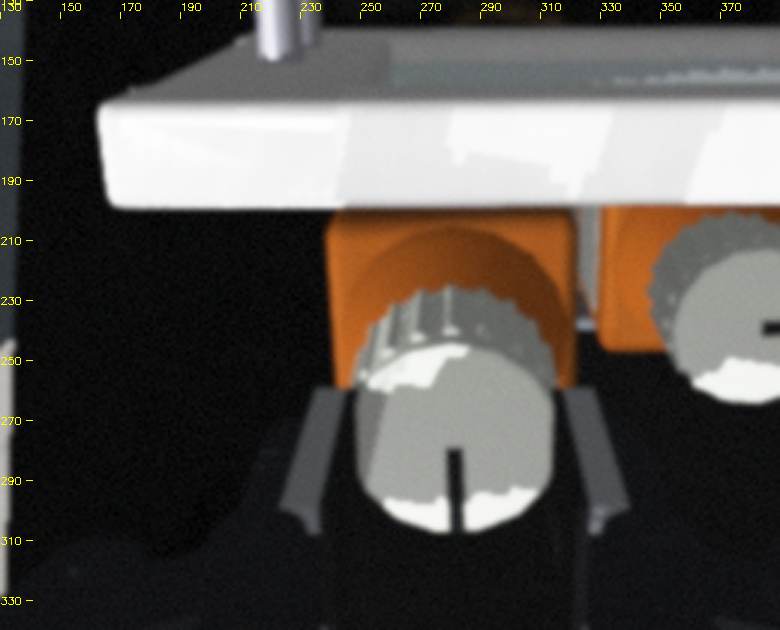

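View pics/r3.png

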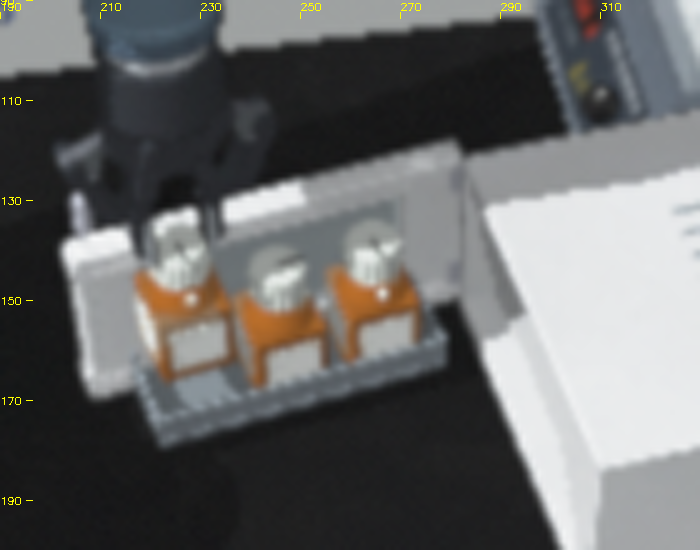

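step_arm(targets="0 0 15 0 0 0;0 0 30 0 0 0;0 0 39 0 0 0;0 0 43 0 0 0;0 0 44 0 0 0")

```text
time_s: 37.42
eef_pos: [0.4289, 0.1862, 0.0978]
eef_rot: [-0.0, 0.64, 0.768, -0.0]
wrist_force: [0.5, -0.0, -2.4]
opening: 0.38
```

```bash
python3 - <<'E'
from h import *
show()
a=cam("scene");crop(a,"s1.png",190,90,140,110,5)
E
```

```text
t 37.42 p [0.4289 0.1862 0.0978] J 0.1811 tilt [-0.0004 -0.0001  0.    ] F [ 0.5 -0.  -2.4] T [ 0.03 -0.05 -0.01] open 0.38 q [ 0.15  0.07  1.96 -0.    1.11 -0.03]
```

View pics/s1.png

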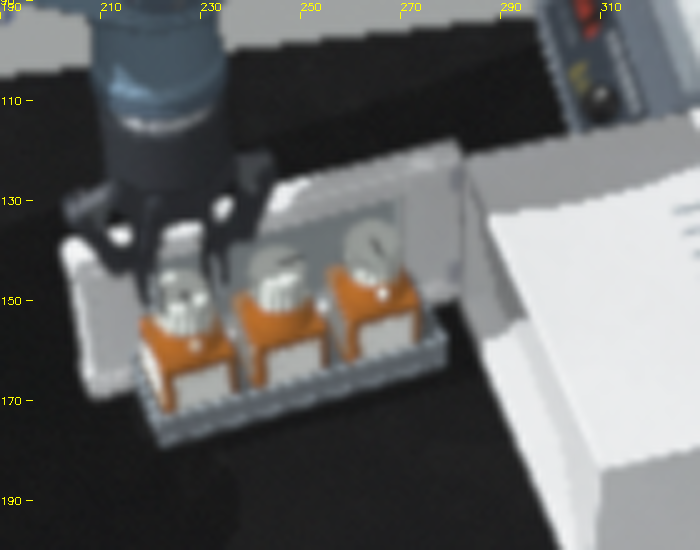

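Nearly at the floor. A couple more mm, then release.

step_arm(targets="0 0 2 0 0 0;0 0 2 0 0 0")

```text
time_s: 37.72
eef_pos: [0.4298, 0.1864, 0.097]
eef_rot: [0.001, 0.64, 0.768, 0.001]
wrist_force: [-0.9, 0.4, 2.0]
opening: 0.378
```

step_arm(targets="0 0 0 0 0 0;0 0 0 0 0 0;0 0 0 0 0 0;0 0 -40 0 0 0;0 0 -90 0 0 0;0 0 -120 0 0 0;0 0 -120 0 0 0", grip=52)

```text
time_s: 38.6
eef_pos: [0.4308, 0.1865, 0.2189]
eef_rot: [0.002, 0.64, 0.768, 0.002]
wrist_force: [0.1, 0.0, -0.8]
opening: 0.517
```

```bash
python3 - <<'E'
from h import *
show()
w=cam("wrist");crop(w,"t1.png",130,80,400,200,2)
a=cam("scene");crop(a,"t2.png",190,90,140,110,5)
import pickle; pickle.dump((a,w),open("c10.pkl","wb"))
H=[.6231,.2552]
print(delta(*door(1.493,-.062,-.246,H),.22,.19))
E
```

```text
t 38.6 p [0.4308 0.1865 0.2189] J 0.1811 tilt [0.0058 0.0009 0.    ] F [ 0.1  0.  -0.8] T [-0.02  0.04 -0.01] open 0.517 q [ 0.15 -0.08  1.85 -0.    1.37 -0.03]
92.8 -42.7 -4.5 rz -0.009
```

View pics/t1.png

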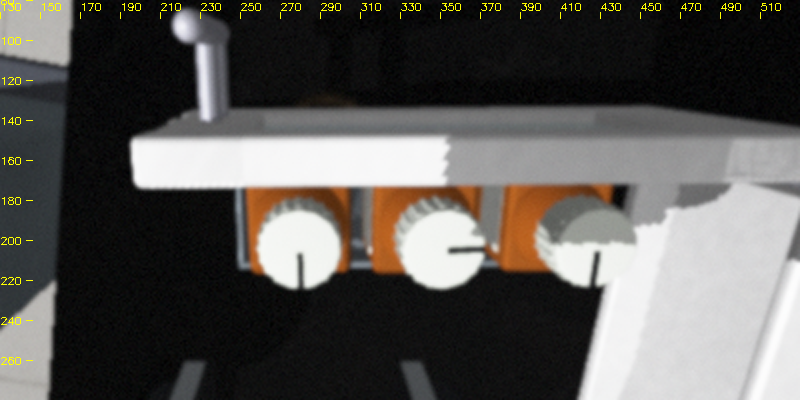

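View pics/t2.png

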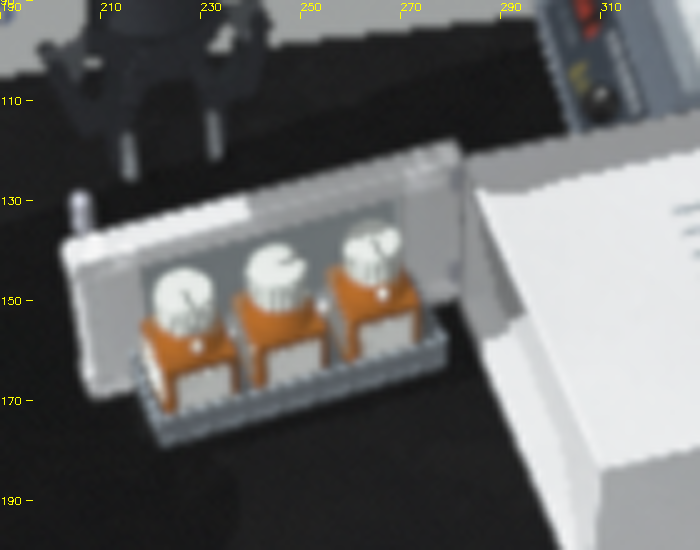

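All three square bottles stand in the rack with their lines over the dots. I return to the handle: bar predicted at about (0.370,0.270).

step_arm(targets="93 -43 0 0 0 0;93 -43 0 0 0 0;93 -43 0 0 0 0;93 -43 0 0 0 0", grip=60)

```text
time_s: 39.2
eef_pos: [0.3695, 0.2694, 0.2149]
eef_rot: [-0.0, 0.64, 0.768, -0.001]
wrist_force: [0.1, -0.6, 0.5]
opening: 0.599
```

```bash
python3 - <<'E'
from h import *
show()
w=cam("wrist");crop(w,"u1.png",180,130,200,200,3)
H=[.6231,.2552]
print(proj(w,[[*door(th,-.062,-.246,H),.144] for th in (1.48,1.493,1.505)]))
E
```

```text
t 39.2 p [0.3695 0.2694 0.2149] J 0.1816 tilt [-0.0018 -0.0012  0.    ] F [ 0.1 -0.6  0.5] T [ 0.01 -0.06 -0.03] open 0.599 q [ 0.37 -0.1   1.88 -0.    1.37  0.19]
[[280.18025039 217.46890771]
 [281.10952513 213.75356949]
 [282.01954829 210.30794533]]
```

View pics/u1.png

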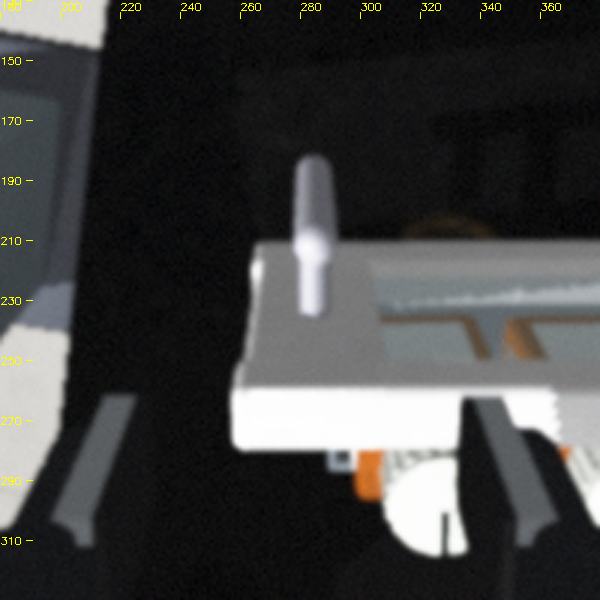

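step_arm(targets="0 0 50 0 0 0;0 0 100 0 0 0;0 0 115 0 0 0;0 0 115 0 0 0;0 0 115 0 0 0")

```text
time_s: 39.88
eef_pos: [0.3716, 0.2703, 0.103]
eef_rot: [0.001, 0.64, 0.768, 0.001]
wrist_force: [0.4, 0.1, -0.1]
opening: 0.6
```

step_arm(targets="0 0 0 0 0 0;0 0 0 0 0 0;0 0 0 0 0 0;0 0 0 0 0 0;0 0 0 0 0 0", grip=0)

```text
time_s: 40.5
eef_pos: [0.3726, 0.2703, 0.1026]
eef_rot: [0.002, 0.64, 0.768, 0.002]
wrist_force: [6.4, 0.3, -0.3]
opening: 0.096
```

```bash
python3 - <<'E'
from h import *
show(); H=[.6231,.2552]; t0=1.495
o,Rm,J0=state()
for a,b in [(t0,1.1),(1.1,.7),(.7,.3),(.3,0.0)]:
    p0=door(a,-.062,-.246,H);
    for th in np.linspace(a,b,9)[1:]:
        print(round(th,3),delta(*door(th,-.062,-.246,H),.101,J0+t0-th,frm=((*p0,.101),J0+t0-a)))
E
```

```text
t 40.5 p [0.3726 0.2703 0.1026] J 0.181 tilt [0.0058 0.0012 0.    ] F [ 6.4  0.3 -0.3] T [-0.03 -0.98 -0.04] open 0.096 q [ 0.37  0.04  1.98 -0.    1.11  0.19]
1.446 -12.2 -2.7 0.0 rz -0.049
1.396 -24.6 -4.7 0.0 rz -0.099
1.347 -37.0 -6.2 0.0 rz -0.148
1.298 -49.5 -7.0 0.0 rz -0.197
1.248 -62.0 -7.3 0.0 rz -0.247
1.199 -74.6 -6.9 0.0 rz -0.296
1.149 -87.0 -5.9 0.0 rz -0.346
1.1 -99.5 -4.2 0.0 rz -0.395
1.05 -12.4 -2.7 0.0 rz -0.050
1.0 -24.9 -4.8 0.0 rz -0.100
0.95 -37.5 -6.2 0.0 rz -0.150
0.9 -50.2 -7.1 0.0 rz -0.200
0.85 -62.8 -7.3 0.0 rz -0.250
0.8 -75.5 -6.8 0.0 rz -0.300
0.75 -88.2 -5.7 0.0 rz -0.350
0.7 -100.7 -4.0 0.0 rz -0.400
0.65 -12.4 -2.7 0.0 rz -0.050
0.6 -24.9 -4.8 0.0 rz -0.100
0.55 -37.5 -6.2 0.0 rz -0.150
0.5 -50.2 -7.1 0.0 rz -0.200
0.45 -62.8 -7.3 0.0 rz -0.250
0.4 -75.5 -6.8 0.0 rz -0.300
0.35 -88.2 -5.7 0.0 rz -0.350
0.3 -100.7 -4.0 0.0 rz -0.400
0.262 -9.3 -2.1 0.0 rz -0.038
0.225 -18.6 -3.8 0.0 rz -0.075
0.188 -28.0 -5.2 0.0 rz -0.112
0.15 -37.5 -6.2 0.0 rz -0.150
0.112 -47.0 -6.9 0.0 rz -0.188
0.075 -56.5 -7.2 0.0 rz -0.225
0.037 -66.0 -7.2 0.0 rz -0.263
0.0 -75.5 -6.8 0.0 rz -0.300
```

step_arm(targets="-12.2 -2.7 0 0 0 -0.049;-24.6 -4.7 0 0 0 -0.099;-37 -6.2 0 0 0 -0.148;-49.5 -7 0 0 0 -0.197;-62 -7.3 0 0 0 -0.247;-74.6 -6.9 0 0 0 -0.296;-87 -5.9 0 0 0 -0.346;-99.5 -4.2 0 0 0 -0.395")

```text
time_s: 41.5
eef_pos: [0.3862, 0.1714, 0.1026]
eef_rot: [0.002, 0.476, 0.879, 0.002]
wrist_force: [6.1, 2.7, -0.6]
opening: 0.099
```

step_arm(targets="-12.4 -2.7 0 0 0 -0.05;-24.9 -4.8 0 0 0 -0.1;-37.5 -6.2 0 0 0 -0.15;-50.2 -7.1 0 0 0 -0.2;-62.8 -7.3 0 0 0 -0.25;-75.5 -6.8 0 0 0 -0.3;-88.2 -5.7 0 0 0 -0.35;-100.7 -4 0 0 0 -0.4")

```text
time_s: 42.5
eef_pos: [0.4374, 0.0849, 0.1026]
eef_rot: [0.002, 0.292, 0.956, 0.001]
wrist_force: [4.1, 3.7, 1.6]
opening: 0.103
```

```bash
python3 - <<'E'
from h import *
show()
a=cam("scene");crop(a,"v1.png",190,90,200,150,4)
E
```

```text
t 42.5 p [0.4374 0.0849 0.1026] J 0.9774 tilt [0.0047 0.0011 0.    ] F [4.1 3.7 1.6] T [ 0.65 -0.59 -0.01] open 0.103 q [-0.08  0.01  2.02  0.    1.11 -1.06]
```

View pics/v1.png

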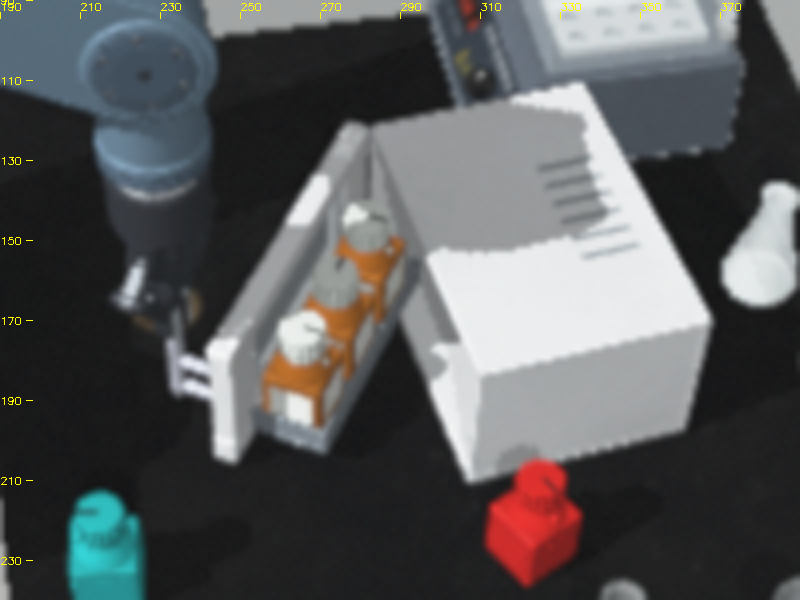

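The door follows and the bottles stand steady. I continue closing.

step_arm(targets="-12.4 -2.7 0 0 0 -0.05;-24.9 -4.8 0 0 0 -0.1;-37.5 -6.2 0 0 0 -0.15;-50.2 -7.1 0 0 0 -0.2;-62.8 -7.3 0 0 0 -0.25;-75.5 -6.8 0 0 0 -0.3;-88.2 -5.7 0 0 0 -0.35;-100.7 -4 0 0 0 -0.4")

```text
time_s: 43.55
eef_pos: [0.5181, 0.0251, 0.1026]
eef_rot: [0.002, 0.096, 0.995, 0.0]
wrist_force: [0.4, 2.7, 4.4]
opening: 0.096
```

step_arm(targets="-9.3 -2.1 0 0 0 -0.038;-18.6 -3.8 0 0 0 -0.075;-28 -5.2 0 0 0 -0.112;-37.5 -6.2 0 0 0 -0.15;-47 -6.9 0 0 0 -0.188;-56.5 -7.2 0 0 0 -0.225;-66 -7.2 0 0 0 -0.263;-75.5 -6.8 0 0 0 -0.3")

```text
time_s: 44.55
eef_pos: [0.5905, 0.0035, 0.1026]
eef_rot: [0.001, -0.053, 0.999, -0.0]
wrist_force: [-0.9, 0.6, 5.7]
opening: 0.098
```

```bash
python3 - <<'E'
from h import *
show()
a=cam("scene");crop(a,"v2.png",190,90,200,150,4)
E
```

```text
t 44.55 p [0.5905 0.0035 0.1026] J 1.6776 tilt [ 0.0024 -0.0003  0.    ] F [-0.9  0.6  5.7] T [ 0.15  0.05 -0.03] open 0.098 q [-0.19  0.32  1.65  0.    1.16 -1.87]
```

View pics/v2.png

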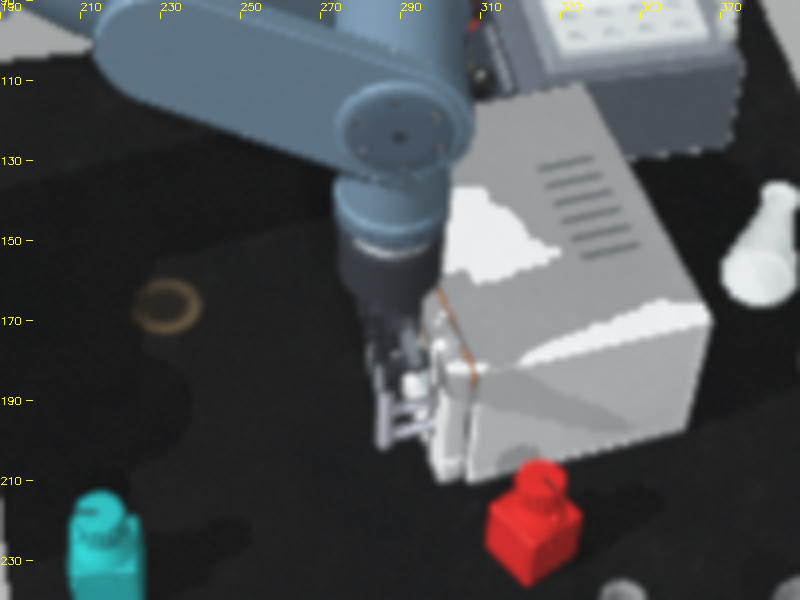

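step_arm(targets="-2 0 0 0 0 0;-4 0 0 0 0 0;-4 0 0 0 0 0")

```text
time_s: 44.98
eef_pos: [0.5919, 0.0034, 0.1025]
eef_rot: [-0.001, -0.053, 0.999, -0.001]
wrist_force: [-9.2, -2.7, 13.8]
opening: 0.099
```

```bash
python3 - <<'E'
from h import *
show()
E
```

```text
t 44.98 p [0.5919 0.0034 0.1025] J 1.6761 tilt [-0.0027 -0.0015  0.    ] F [-9.2 -2.7 13.8] T [-0.41  1.45  0.  ] open 0.099 q [-0.19  0.33  1.65 -0.    1.17 -1.87]
```

The door is against its stop: 9 N, with only 1.4 mm of give. I release, rise clear and inspect.

step_arm(targets="0 0 0 0 0 0;0 0 0 0 0 0;0 0 0 0 0 0;0 0 -50 0 0 0;0 0 -110 0 0 0;0 0 -140 0 0 0;0 0 -140 0 0 0", grip=60)

```text
time_s: 45.85
eef_pos: [0.5949, 0.0038, 0.2444]
eef_rot: [0.003, -0.053, 0.999, -0.001]
wrist_force: [-0.3, -0.3, -0.0]
opening: 0.602
```

step_arm(targets="180 0 0 0 0 0;180 0 0 0 0 0;180 0 0 0 0 0;180 0 0 0 0 0;180 0 0 0 0 0")

```text
time_s: 46.48
eef_pos: [0.4141, -0.0149, 0.2405]
eef_rot: [-0.0, -0.052, 0.999, 0.0]
wrist_force: [0.8, -0.5, 0.3]
opening: 0.601
```

```bash
python3 - <<'E'
from h import *
show()
a=cam("scene");b=cam("side");w=cam("wrist")
crop(a,"w1.png",240,90,150,130,5); crop(b,"w2.png",85,110,200,170,4); crop(a,"w3.png",180,190,210,160,3);crop(w,"w4.png",0,0,560,420,1)
H=[.6231,.2552]
import pickle; pickle.dump((a,b,w),open("c11.pkl","wb"))
for th in (0,.03,.06): print(th,proj(a,[[*door(th,-.062,-.246,H),.144]])[0],proj(b,[[*door(th,-.062,-.246,H),.144]])[0],proj(w,[[*door(th,-.062,-.246,H),.144]])[0])
E
```

```text
t 46.48 p [ 0.4141 -0.0149  0.2405] J 1.6756 tilt [-0.0002  0.0002  0.    ] F [ 0.8 -0.5  0.3] T [-0.03 -0.06 -0.04] open 0.601 q [-0.32 -0.23  1.94  0.    1.44 -2.  ]
0 [286.10728772 181.98350441] [239.61493097 206.77961551] [280.83352325 360.60541557]
0.03 [283.59383457 182.03026143] [240.48234232 209.39452087] [282.64127166 355.0765759 ]
0.06 [281.07776253 182.018222  ] [241.25677378 212.05732745] [284.68288436 349.51611429]
```

View pics/w1.png

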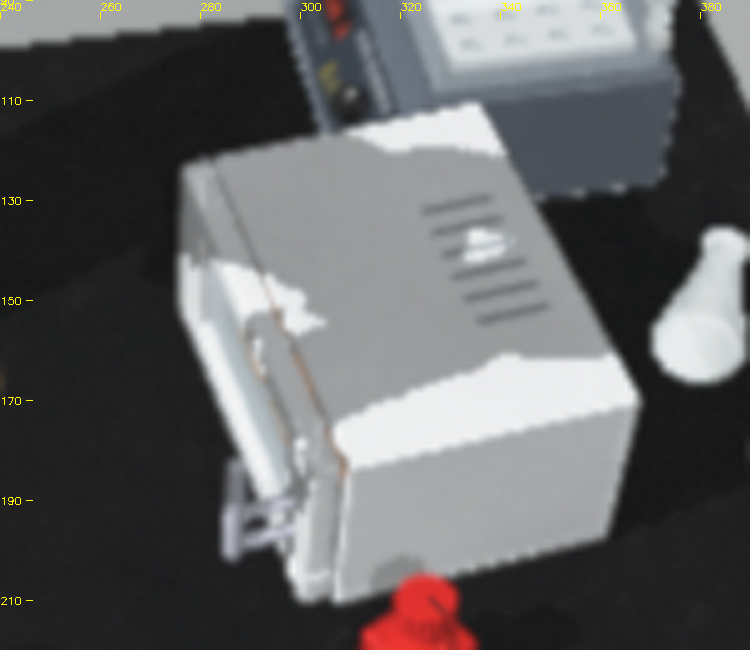

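View pics/w2.png

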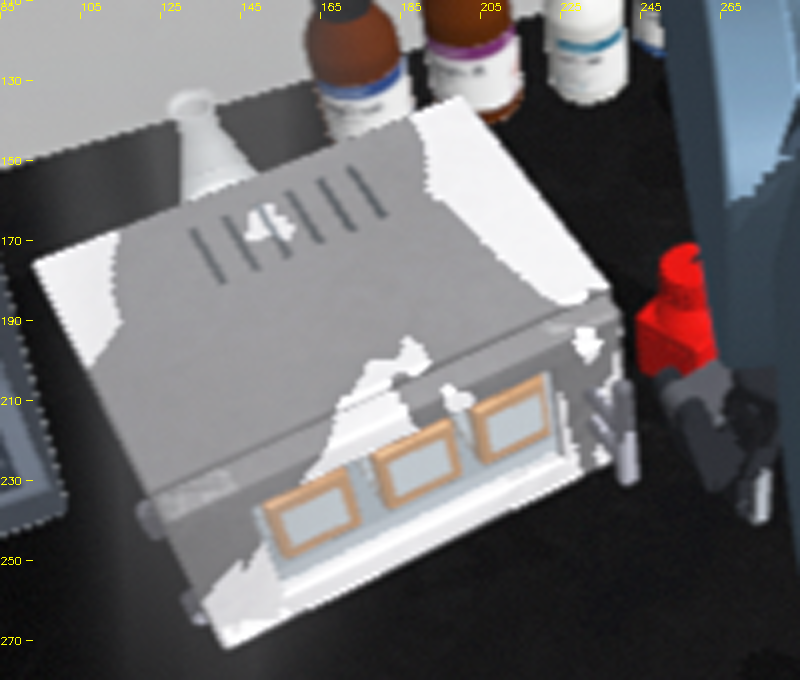

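View pics/w3.png

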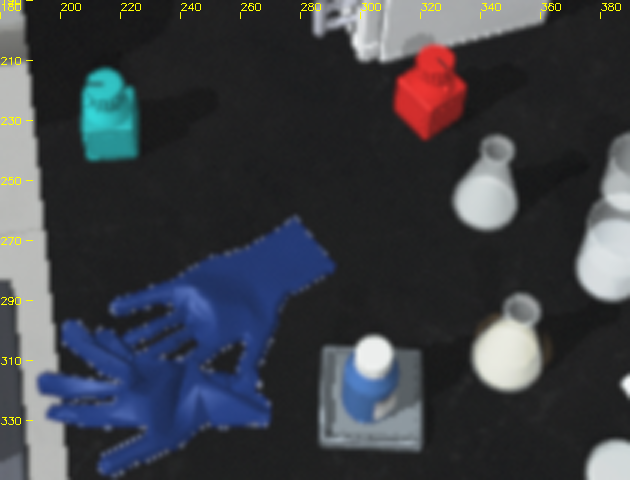

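View pics/w4.png

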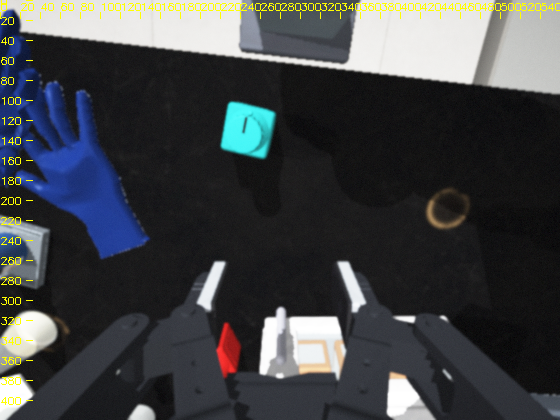

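The door is shut: handle top at (287,182), as far in as at the start. Three upright amber bottles show through the window, the round bottle stands in the tray at (303,315), both flasks are unmoved, and the robot is clear. I hand the job in.

```bash
python3 - <<'E'
from bench import ticket
print(ticket.hand_in())
E
```

```text
the job is handed in; nothing more can be done
None
```

I finished every step and handed the job in at about 46.5 s of the 210 s allowed. The hand-in reports no verdict.

- **Door and round bottle:** I swung the door open to about 1.49 rad by its handle. I then lifted the round bottle out of the rack by its cap and stood it in the tray. My first grip on that cap closed just above it, because the pads end about 20 mm short of the stated TCP. I allowed for that afterwards and nothing was disturbed.
- **Square bottles:** There were three. I turned their caps clockwise by about 71°, 44° and 69°, then a little further until each bottle turned along with its cap. I stood all three in the rack, released them and swung the door shut against its stop.
- **Last checks:**
  - The handle sits where a shut door puts it.
  - Three upright bottles show through the window.
  - The round bottle stands upright near the middle of the tray.
  - Both flasks are where they were, and the wrist force was about zero with the robot clear.
- **Not fully confirmed:** I judged the caps tight from each line lying over its dot and from the bottles turning along, before the door was shut. I could not see the caps after that.
- **Disagreements:** The scene and wrist cameras differed by up to about 10 mm on cap positions in the rack. I relied on the wrist view there, and the placings fitted.

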